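# Flip the hex key and tighten the rail clamp

### The arm

A 7-joint arm with a two-finger parallel gripper is mounted at the origin on the work surface. World frame = base frame: x ahead of the robot, y to its left, z up, the work surface at z = 0. Lengths are in m, angles in degrees, forces in N, time in s.
With the tool pointing down it reaches from about 0.425 to 0.95 m from the base axis. Payload 16.7 kg.
Tool frame: the origin (TCP) lies between the finger pads; the fingertips stand bot.tcp_to_tips ahead of it and the grasp point (between the pads) lies 8 mm behind it (bot.tcp_to_tips is the distance from the TCP to the fingertips, in m); z points along the fingers, y is the direction in which the jaws open and shut (so a half turn about z gives the same grasp; the last joint's range is limited). The gripper opens to 94 mm and grips with 3 to 60 N. Pads are 16 mm wide; open, the fingers measure 119 mm over their backs; the gripper's body (75 mm by 177 mm) begins 78 mm behind the grasp point.
Start: joints at [-73.539, 24.414, 4.234, 92.017, -1.954, 63.644, -3.845], TCP at [0.286, 0.612, 0.216] pointing down, gripper open.
Joint ranges: [-163.25, 163.25], [-28.42, 122.38], [-70.27, 78.77], [12.13, 141.07], [-58.53, 238.53], [9.26, 117.41], [-156.51, 156.51]. Speed limits (degrees/s): [108.29, 108.29, 136.94, 136.94, 172.46, 172.46, 172.46].

### API

Orientations are given as [roll, pitch, yaw] about the fixed x, y, z axes, in that order (R = Rz(yaw) Ry(pitch) Rx(roll)).
In Python, from rig import bot gives the robot as it stands. The module is installed in compiled form; this text tells all that it offers.
- The arm moves only by the tool move_arm, never from a script. Its argument "deltas" is a list that holds one entry, the list of rows, each a list of 4 numbers: the shift along the world's x, y, z in m, then the turn about the world's z in degrees. In form: [[[dx, dy, dz, twist], ...]]. A call has 1 to 12 rows; each row shifts and turns the commanded pose from where the row before left it; what a row does not reach is not made up. A row lasts 1/8 s, in which the tool goes at most 62.5 mm and 10.7 degrees, less where a joint would pass 70% of its speed; a pose out of reach is approached as far as the arm can. A call with a gripper value outside its range is refused whole. "fingers" is the closure, from -1 (fully open) to 1 (shut), so that 0 is half open, set as the call begins (left out, the last holds). The fingers move at their own pace and stop on an object; the grip force is fixed at half the most. Time passes only in rows, so rows that do not move let the fingers close. It gives the time, the measured TCP pose, the force and the opening at its end, in the units of the state.
- bot.sense(): the state, without advancing time (a new reading comes with each control period).
- bot.get_image(name): name is "side" or "top" or "wrist"; returns (picture, depth): 480x640x3 uint8, blue, green, red; 480x640 float32, m along the optical axis (not along the pixel's ray), 0 where there is no reading.
- bot.camera_info(name): a dict with "fx", "fy", "cx", "cy" (pixels), "origin" and "rotation" of the camera in the world. Camera axes: x right, y up, looking along -z (the intrinsics and any distortion apply to the point x, -y, -z); pixel columns grow to the right and rows downward; lengths in m; the calibration is good to about 2 mm. A picture is of the moment at which its call begins: read the wrist's pose just before it. camera_info takes no time and is no camera call; for the wrist camera it gives the pose at the moment of the call.
- bot.finish_job(): hands the job in, once; it reports no verdict.
Trained networks look in the newest picture that a camera, given by its name, has taken for a name from the list of things; names that differ only in an ending like _2 or _b are one class to them, and where a whole thing is asked for, a point or a joint stands for the part that bears it (a point fixed in the world has none). Each returns a list of dicts, best first, with "conf" (0 to 1); they miss things now and then, are a little off and sometimes report something else, mostly with a low value. They report only what shows in the picture. A call takes as long as a camera call. They do not tell look-alikes from the thing itself.
- bot.regions_of(camera, query): "mask" (480x640 bool, what is visible of it) and "at" ([column, row] in pixels, amid what is visible of it).
The state is a dict: "time": time; "joint_pos": joint angles; "qd": joint speeds; "joint_torque": joint torques, N m; "eef_pos": TCP position; "ee_rot": TCP orientation; "ft_force": force on the tool from outside, world axes, zero at the start; "torque": the same for the moment, N m; "grip_width": opening from 0.0 (shut) to 1.0 (fully open).
Only numpy, scipy, OpenCV 4.12 (cv2) and the standard library are available. Lean on these libraries where they do the work, as an engineer would, in place of code of your own. Each camera call takes 0.05 s, during which the arm holds its last target.

### The job

The hex key has been left standing on its long arm in the socket screw of the hook rail's clamp. Draw it out, flip it and seat its short arm fully in that screw, then swing the outer end of the long arm clockwise (seen from above) until the stiff screw comes up against its stop, without forcing it. Let go and leave the key seated in the screw; leave everything else where it is.

Things in the scene. Friction and masses are not known exactly. Their poses are not given: they have to be found in the camera images.
- key_bend (a point): Centre of the bend of the L-shaped dark steel hex key, where the axes of its arms meet. x points along the short arm, -z along the long arm, y is square to the L. Both arms are hexagonal, 12 mm across flats, two flats facing +y and -y. At the start it stands on its long arm in the screw, leaning a few degrees at most, bend 130 mm above the socket floor.
- key_short_tip (a point): Centre of the short arm's end face, 60 mm from the bend. The last 3 mm are tapered to 9 mm. The key weighs about 0.2 kg.
- key_long_tip (a point): Centre of the long arm's end face, 130 mm from the bend; tapered like the short one.
- key_long_grip (a point): The place on the long arm's axis to push on: 105 mm from the bend, 25 mm short of its end.
- socket (a point): Centre of the mouth of the screw's hexagonal socket, 62 mm above the plank; z is the upright screw axis, the frame turns with the screw. 26 mm deep (top 3 mm a lead-in widening to 18 mm), 13 mm across flats, flats facing +y and -y: the key enters with its y axis parallel to this y axis, or 60 or 120 degrees from it, give or take 4 degrees. Screw head 29 mm across.
- head (a joint): Turn of the screw in rad, growing clockwise seen from above. It starts between 0 and 0.08 and meets a hard stop somewhere between 1.0 and 1.3, to be felt. It is stiff, about 0.6 N m all the way (about 6 N pushed square to the long arm 105 mm out), and stays where it is left; a push of over about 10 N there, once the stop is met, is forcing it.
- clamp: Grey and aluminium clamp foot of a hook rail, fixed to the plank, origin at the centre of its underside, 86 x 64 mm and 36 mm tall; the screw stands upright at its centre. It holds a bent steel rail along y, 180 mm long, with hooks up to 40 mm tall.
- cup: Bystander, to be left alone: a plastic drinking cup, 72 mm across, 80 mm tall; origin at the centre of its underside.
- eggcup: Bystander, to be left alone: a ceramic egg cup, 48 mm across, 54 mm tall; origin at the centre of its underside.
- teaspoon: Bystander, to be left alone: a steel teaspoon 140 mm long, lying flat; origin at the centre of its underside.
- tin: Bystander, to be left alone: a round metal tin box with a twist cap, 71 mm across, 54 mm tall; origin at the centre of its underside.
- bulb: Bystander, to be left alone: a white bulb-shaped solar lamp standing on its cap, 64 mm across, 80 mm tall; origin at the centre of its underside.
- dish: Bystander, to be left alone: a small heavy clay salt dish, fixed to the plank, 68 mm across, 32 mm tall; origin at the centre of its underside.
There are look-alikes about, which are no part of the job. Of the things that look like the part that bears key_bend, the smallest one is meant.

How it is judged (in metres and radians):
On the way, in this order (a step that is already met when the one before it is completed fails the run):
1. the key's long arm is drawn clear out of the socket (z of key_long_tip in the frame of socket above 0.005 m), for 0.1 s.
2. the key is flipped and its short arm is fully seated in the socket, the screw not yet at its stop (horizontal distance between key_short_tip and socket below 0.005 m and z of key_short_tip in the frame of socket below -0.021 m and angle between the x axis of key_bend and the z axis of socket, either way round below 0.2 rad and value of joint head below 0.8 rad), for 0.2 s.
3. the screw is turned to its stop with the key still seated (horizontal distance between key_short_tip and socket below 0.005 m and z of key_short_tip in the frame of socket below -0.021 m and angle between the x axis of key_bend and the z axis of socket, either way round below 0.2 rad and value of joint head above 1.16 rad), for 0.2 s.
At the end, for the whole second after the job is handed in: The screw stands at its stop (joint above 1.16 rad), and the key, let go, still sits in it with its short arm: tip at least 21 mm below the mouth, within 5 mm of the axis, short arm within 0.2 rad of upright. The five loose kitchen things are within 20 mm of where they were (all of step 3 and value of joint head below 1.26 rad); the robot touches nothing.
It fails at once if the key is forced: more than 25 N between short arm and screw before it is seated, or more than 220 N (all contacts added up) at any time, as when driven on against the stop ((distance between key_short_tip and socket below 0.03 m and z of key_short_tip in the frame of socket above -0.021 m and contact force between key and head above 25 N) or contact force between key and head above 220 N).
It fails at once if the robot presses on the clamp or screw with more than 15 N (contact force between any of the arm, the fingers and clamp above 15 N or contact force between any of the arm, the fingers and head above 15 N).
It fails at once if the screw is turned while the key's short arm is not in it (value of joint head above 0.45 rad and distance between key_short_tip and socket above 0.035 m).
It fails at once if the screw is turned from anywhere but the outer half of the long arm (value of joint head above 0.45 rad and velocity of joint head above 0.1 rad/s and distance between the grasp point and key_long_tip above 0.065 m).
It fails at once if a loose bystander is moved by more than 20 mm (distance of any of cup, eggcup, teaspoon, tin, bulb from where it was at the start of the episode above 0.02 m).
It also fails if it takes over 72 s, if anything falls off the work surface, if the arm or the gripper's body presses on something with over 40 N, if the wrist force passes 120 N, or if a joint passes its speed limit or range.

## Working session

There is one attempt and no reset: what is moved stays moved. The work goes in short steps, Python scripts to look and compute and a tool call to move; the robot and the scene stay as the last step left them, time stands still between calls to the robot, and variables do not carry over. Pictures are saved under pics/ and viewed, and the job is handed in when it is done.

Besides the shell and the picture viewer there is one more tool, called after ">>>" by a JSON object that holds its "method" and its "body". move_arm: Moves the arm, as the interface text tells. Its arguments: {"type":"object","properties":{"deltas":{"type":"array","items":{"type":"array","items":{"type":"array","items":{"type":"number"}}}},"fingers":{"type":"number"}},"required":["deltas"]}

```bash
mkdir -p pics; ls
cat > h.py <<'E'
from rig import bot
import numpy as np, cv2
def snap(n,tag):
    info=bot.camera_info(n)
    im,d=bot.get_image(n); cv2.imwrite(f'pics/{tag}.png',im); np.savez(f'{tag}.npz',im=im,d=d,**{k:np.array(v) for k,v in info.items()})
    return im,d,info
def world(info,u,v,z):
    p=np.array([(u-info['cx'])/info['fx']*z,-(v-info['cy'])/info['fy']*z,-z*np.ones_like(u)]) 
    return (np.array(info['rotation'])@p).T+np.array(info['origin'])
E
python3 - <<'E'
from h import *
s=bot.sense()
print(s,bot.tcp_to_tips)
for n in ['side','top','wrist']:
    im,d,i=snap(n,n+'0'); print(n,i)
print(bot.sense()['time'])
E
```

```text
pics
{'time': 0.0, 'joint_pos': array([-73.53889068,  24.44873437,   4.23125537,  92.05127421,
        -1.95503621,  63.64438058,  -3.84704513]), 'qd': array([-0.02605088,  0.00759409,  0.11745545, -0.013242  ,  0.01071802,
       -0.01823935,  0.01618314]), 'joint_torque': array([-1.15125724e-03, -9.35840750e+01,  3.66645165e+00, -4.54175305e+01,
       -4.87602758e-02,  2.07260752e-02,  1.94033436e-05]), 'eef_pos': array([0.285395  , 0.61123228, 0.21579368]), 'ee_rot': array([-1.79927876e+02,  4.09729600e-03,  1.54968403e+02]), 'ft_force': array([-0.89014057, -0.09160572,  0.25124407]), 'torque': array([-0.01801814,  0.04305356, -0.02498973]), 'grip_width': 0.9982272073168654} 0.011
side {'fx': 598.3568807491431, 'fy': 598.3568807491431, 'cx': 321.8428982517158, 'cy': 230.00832217969173, 'origin': array([ 0.22267259, -1.06173327,  0.7848419 ]), 'rotation': array([ 60.17295709,   0.228256  , -13.5432037 ])}
top {'fx': 613.4780700365609, 'fy': 613.4780700365609, 'cx': 326.8228297182098, 'cy': 241.51498478935568, 'origin': array([0.25833523, 0.02729631, 1.60439036]), 'rotation': array([  8.8217182 ,   0.9577484 , -90.22519838])}
wrist {'fx': 425.73383651399445, 'fy': 425.73383651399445, 'cx': 318.26281119594574, 'cy': 236.8441017048587, 'origin': array([0.21811624, 0.64301683, 0.38416538]), 'rotation': array([-1.48500663e+01,  3.11728356e-02,  6.49863868e+01])}
0.15
```

Add to h.py:
```python
from scipy.spatial.transform import Rotation as Rn
def Rm(info):
    r=np.array(info['rotation']); return r if r.shape==(3,3) else Rn.from_euler('xyz',r,degrees=True).as_matrix()
def world(info,u,v,z):
    u=np.asarray(u,float);v=np.asarray(v,float);z=np.asarray(z,float)
    p=np.array([(u-info['cx'])/info['fx']*z,-(v-info['cy'])/info['fy']*z,-z])
    return (Rm(info)@p).T+np.array(info['origin'])
def proj(info,P):
    p=(np.atleast_2d(P)-np.array(info['origin']))@Rm(info)
    return np.c_[info['cx']+info['fx']*p[:,0]/-p[:,2], info['cy']-info['fy']*p[:,1]/-p[:,2]]
def load(tag):
    z=np.load(tag+'.npz'); return z['im'],z['d'],{k:z[k] for k in ['fx','fy','cx','cy','origin','rotation']}
```

```text
(no output)
```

View pics/side0.png

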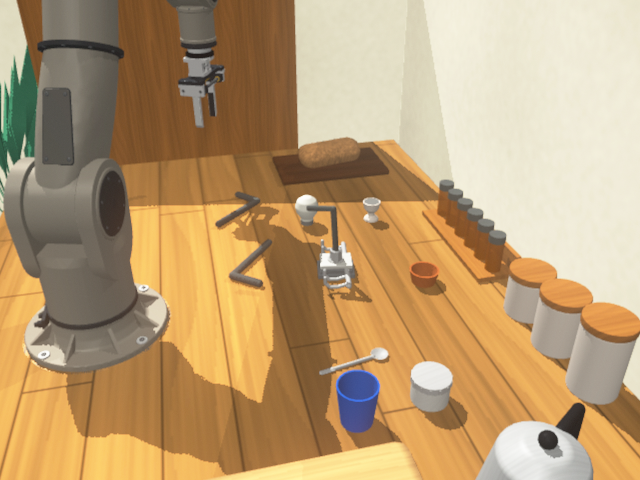

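View pics/top0.png

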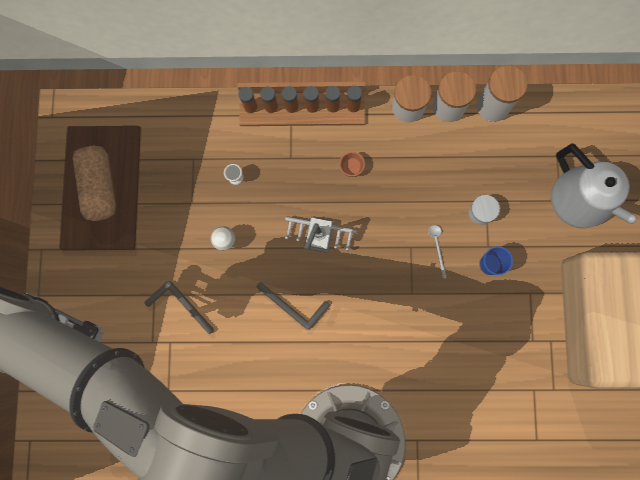

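View pics/wrist0.png

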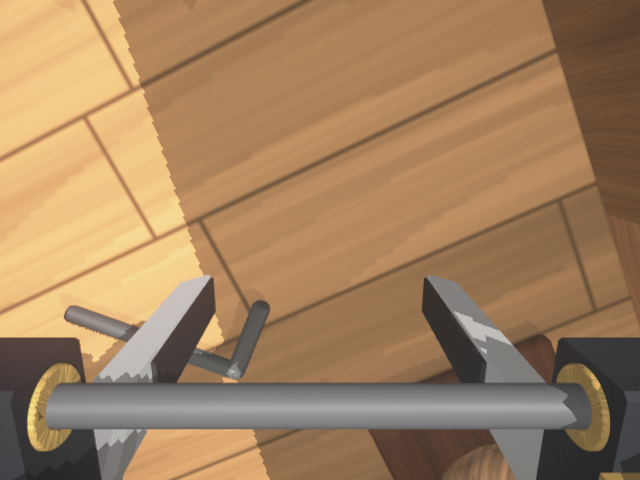

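Run:
```python
from h import *
im,d,i=load('side0'); a=cv2.resize(im[180:300,270:400],None,fx=4,fy=4,interpolation=cv2.INTER_CUBIC); cv2.imwrite('pics/s0c.png',a)
im,d,i=load('top0'); a=cv2.resize(im[190:270,260:380],None,fx=5,fy=5,interpolation=cv2.INTER_CUBIC); cv2.imwrite('pics/t0c.png',a)
im,d,i=load('side0')
m=(im.max(2)<110)
m[:190]=0;m[300:]=0;m[:,:290]=0;m[:,400:]=0
v,u=np.nonzero(m&(d>0)); P=world(i,u,v,d[v,u])
k=(P[:,2]>0.075)&(P[:,2]<.2)
P=P[k];print(len(P)); print(np.round(P[::8],3))
```

```text
268
[[0.465 0.094 0.167]
 [0.482 0.089 0.168]
 [0.498 0.082 0.169]
 [0.466 0.092 0.165]
 [0.484 0.087 0.166]
 [0.5   0.081 0.167]
 [0.517 0.076 0.167]
 [0.473 0.09  0.163]
 [0.489 0.081 0.166]
 [0.506 0.076 0.166]
 [0.523 0.072 0.166]
 [0.482 0.089 0.16 ]
 [0.498 0.08  0.163]
 [0.515 0.074 0.164]
 [0.52  0.069 0.163]
 [0.516 0.071 0.158]
 [0.515 0.068 0.154]
 [0.515 0.068 0.149]
 [0.526 0.074 0.142]
 [0.521 0.073 0.138]
 [0.515 0.068 0.136]
 [0.523 0.071 0.131]
 [0.521 0.071 0.126]
 [0.516 0.07  0.122]
 [0.523 0.071 0.118]
 [0.517 0.066 0.116]
 [0.518 0.07  0.109]
 [0.518 0.068 0.105]
 [0.519 0.07  0.098]
 [0.529 0.074 0.092]
 [0.523 0.069 0.091]
 [0.518 0.067 0.087]
 [0.526 0.071 0.081]
 [0.521 0.069 0.078]]
```

View pics/s0c.png

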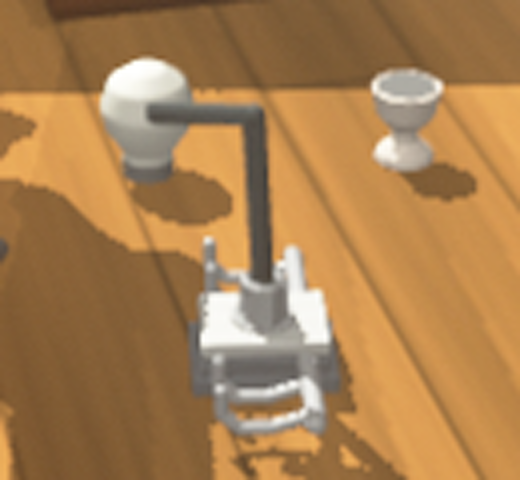

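View pics/t0c.png

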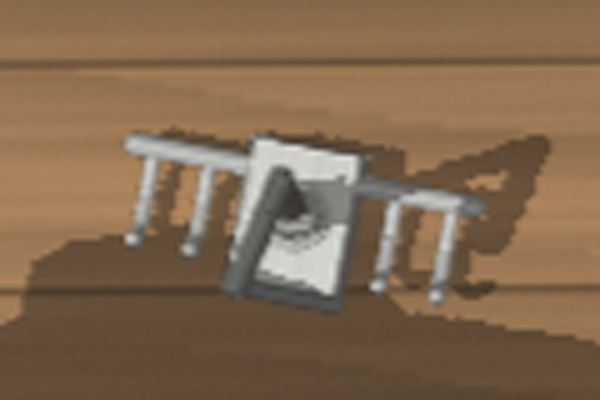

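Run:
```python
from h import *
_,_,i=load('wrist0'); s=np.array([0.285395,0.61123228,0.21579368])
Rt=Rn.from_euler('xyz',[-180,0,155],degrees=True).as_matrix()
off=Rt.T@(i['origin']-s); Rc=Rt.T@Rm(i); print(off, -Rm(i)[:,2])
np.savez('wc.npz',off=off,Rc=Rc)
def wi(t,yaw):
    R=Rn.from_euler('xyz',[180,0,yaw],degrees=True).as_matrix()
    j=dict(i); j['origin']=t+R@off; j['rotation']=R@Rc; return j
B=np.array([.523,.071,.166]);S=np.array([.467,.092,.166]);K=np.array([.521,.07,.062])
for t in ([.521,.07,.3],[.56,.055,.3],[.58,.05,.3],[.60,.04,.3],[.6,.04,.25]):
    print(t,proj(wi(np.array(t),159),np.array([B,S,K])).round().tolist(), proj(wi(np.array(t),159),np.array([t])).round())
```

```text
[ 0.074408    0.00037335 -0.1683717 ] [ 0.23202996 -0.1088448  -0.96659966]
[0.521, 0.07, 0.3] [[320.0, 231.0], [320.0, 148.0], [318.0, 204.0]] [[318. 304.]]
[0.56, 0.055, 0.3] [[320.0, 174.0], [320.0, 84.0], [318.0, 160.0]] [[318. 304.]]
[0.58, 0.05, 0.3] [[317.0, 144.0], [316.0, 52.0], [315.0, 137.0]] [[318. 304.]]
[0.6, 0.04, 0.3] [[320.0, 111.0], [319.0, 14.0], [318.0, 113.0]] [[318. 304.]]
[0.6, 0.04, 0.25] [[320.0, 108.0], [319.0, -9.0], [318.0, 111.0]] [[318. 304.]]
```

>>> {"method": "move_arm", "body": {"deltas": [[[0.0235, -0.0543, 0.0085, 0.4], [0.0235, -0.0543, 0.0085, 0.4], [0.0235, -0.0543, 0.0085, 0.4], [0.0235, -0.0543, 0.0085, 0.4], [0.0235, -0.0543, 0.0085, 0.4], [0.0235, -0.0543, 0.0085, 0.4], [0.0235, -0.0543, 0.0085, 0.4], [0.0235, -0.0543, 0.0085, 0.4], [0.0235, -0.0543, 0.0085, 0.4], [0.0235, -0.0543, 0.0085, 0.4], [0, 0, 0, 0], [0, 0, 0, 0]]]}}

```text
time: 1.65
eef_pos: [0.5203, 0.0689, 0.3012]
ee_rot: [-180.0, -0.0, 159.0]
ft_force: [-1.0, 1.0, -0.6]
grip_width: 0.997
```

Run:
```python
from h import *
s=bot.sense(); print(s['time'],s['eef_pos'],s['ee_rot'],s['joint_pos'],s['ft_force'])
for n in ['wrist','side','top']: snap(n,n+'1')
im,d,i=load('side1'); cv2.imwrite('pics/s1c.png',cv2.resize(im[180:300,270:400],None,fx=4,fy=4))
```

```text
1.65 [0.52028849 0.06889636 0.3012025 ] [-1.79988524e+02 -3.15337377e-02  1.58962953e+02] [-36.50559717   5.9729025   24.04526509 106.12550261  -2.62092209
  68.4697468   57.35060535] [-1.03924545  1.01775508 -0.57583123]
```

View pics/wrist1.png

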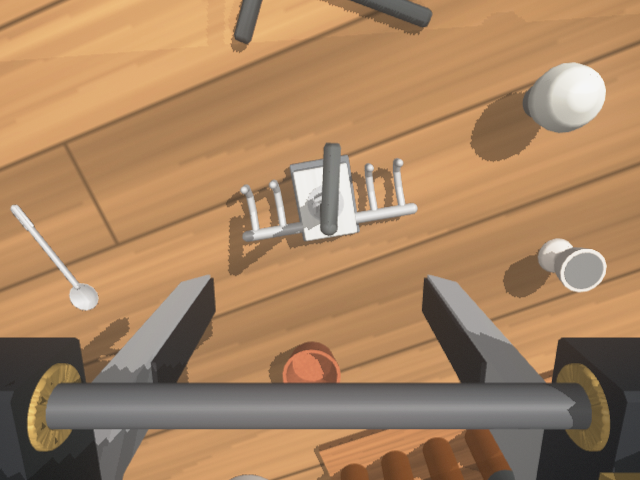

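View pics/side1.png

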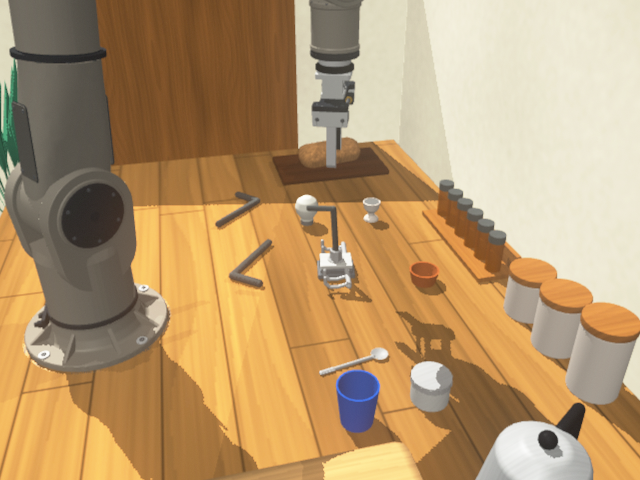

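```bash
cat >> h.py <<'E'
def cloud(tag,u0,u1,v0,v1):
    im,d,i=load(tag); v,u=np.mgrid[v0:v1,u0:u1]; v=v.ravel();u=u.ravel(); z=d[v,u]; k=z>0
    return world(i,u[k],v[k],z[k]), im[v[k],u[k]], u[k],v[k]
E
python3 - <<'E'
from h import *
P,c,u,v=cloud('wrist1',220,440,130,260)
k=(P[:,2]>.155); Q=P[k]; print(len(Q),Q[:,2].max())
top=Q[Q[:,2]>.165]; m=top.mean(0); U,S,V=np.linalg.svd(top-m); a=V[0]*np.sign(-V[0][0]); print('axis',a,np.degrees(np.arctan2(a[1],a[0])),'mid',m)
t=(top-m)@a; print('ends',m+a*t.min(),m+a*t.max(),t.max()-t.min())
# clamp base top
k=(P[:,2]>.030)&(P[:,2]<.042)&(c.min(1)>150); 
cnt=np.c_[u[k],v[k]]; C=P[k]; r=cv2.minAreaRect(C[:,:2].astype(np.float32)); print('clamp rect',r,len(C))
k=(P[:,2]>.05)&(P[:,2]<.068); C=P[k]; print('head',C.mean(0),C.min(0),C.max(0),len(C))
# side
P,c,u,v=cloud('side1',290,380,200,280)
k=(P[:,2]>.075)&(P[:,2]<.15)&(c.max(1)<115)&(abs(P[:,0]-.52)<.03)&(abs(P[:,1]-.07)<.03); Q=P[k]
for z in (.08,.1,.12,.14):
    q=Q[abs(Q[:,2]-z)<.01]; print(z,len(q),q.mean(0), np.median(q[:,:2],axis=0))
k=(P[:,2]>.155)&(c.max(1)<115)&(P[:,2]<.18)&(abs(P[:,1]-.08)<.04); q=P[k];print(q.min(0),q.max(0))
E
python3 - <<'E'
import cv2
im=cv2.imread('pics/wrist1.png'); cv2.imwrite('pics/w1c.png',cv2.resize(im[130:260,230:430],None,fx=4,fy=4,interpolation=cv2.INTER_CUBIC))
E
```

```text
1531 0.1735232442493801
axis [-0.91788739  0.39336304 -0.05242388] 156.80232022701492 mid [0.49514826 0.08804899 0.16947715]
ends [0.52689887 0.07444218 0.17129054] [0.465799   0.10062669 0.1678009 ] 0.06656576064832356
clamp rect ((0.5268480181694031, 0.07455070316791534), (0.16524778306484222, 0.07413884252309799), 78.49105072021484) 2456
head [0.52275384 0.06818092 0.06003879] [0.51424171 0.06090842 0.05007741] [0.53766716 0.08844908 0.06475576] 166
0.08 28 [0.52348728 0.070164   0.08226396] [0.52347692 0.06990083]
0.1 34 [0.52238519 0.06943581 0.09948124] [0.52221539 0.06938674]
0.12 39 [0.52114286 0.07041038 0.12041137] [0.52051638 0.07091171]
0.14 37 [0.52037563 0.07050847 0.13991003] [0.52029247 0.07054001]
[0.46352471 0.06454145 0.15566991] [0.52408107 0.09995001 0.17282166]
```

View pics/w1c.png

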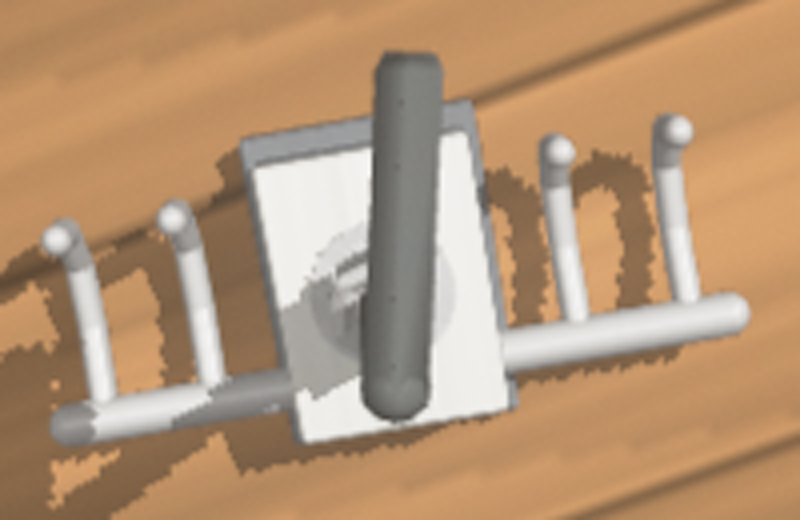

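>>> {"method": "move_arm", "body": {"deltas": [[[0.0009, 0.0069, -0.02, -2], [0, 0, -0.04, 0], [0, 0, -0.04, 0], [0, 0, -0.04, 0], [0, 0, -0.03, 0], [0, 0, -0.018, 0], [0, 0, 0, 0], [0, 0, 0, 0]]]}}

```text
time: 2.8
eef_pos: [0.5217, 0.076, 0.1142]
ee_rot: [180.0, 0.0, 157.0]
ft_force: [-0.1, -0.3, 0.7]
grip_width: 1.001
```

Run:
```python
from h import *
s=bot.sense(); print(s['time'],s['eef_pos'],s['ee_rot'],s['ft_force'])
for n in ['wrist','side']: snap(n,n+'2')
im,d,i=load('side2'); cv2.imwrite('pics/s2c.png',cv2.resize(im[130:300,240:430],None,fx=4,fy=4))
```

```text
2.8 [0.52170974 0.0760286  0.11415613] [1.79974891e+02 2.18526967e-02 1.57014847e+02] [-0.09208784 -0.30046787  0.71295372]
```

View pics/wrist2.png

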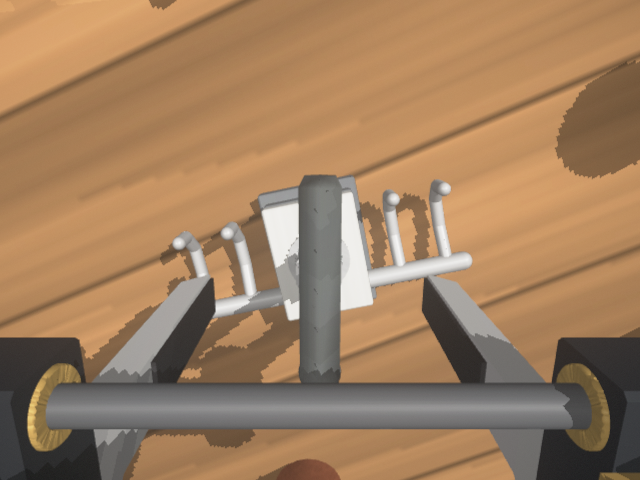

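View pics/s2c.png

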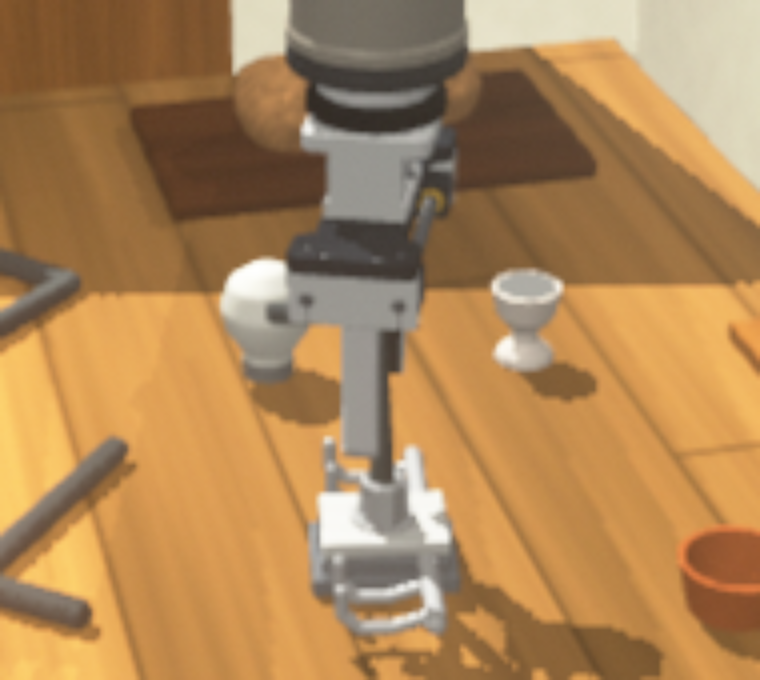

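>>> {"method": "move_arm", "body": {"deltas": [[[0, 0, 0, 0], [0, 0, 0, 0], [0, 0, 0, 0], [0, 0, 0, 0], [0, 0, 0, 0], [0, 0, 0, 0]]], "fingers": 1}}

```text
time: 3.65
eef_pos: [0.5214, 0.0755, 0.1134]
ee_rot: [-180.0, -0.0, 157.0]
ft_force: [0.3, -0.3, 0.3]
grip_width: 0.395
```

>>> {"method": "move_arm", "body": {"deltas": [[[0, 0, 0, 0], [0, 0, 0, 0], [0, 0, 0, 0], [0, 0, 0, 0], [0, 0, 0, 0], [0, 0, 0, 0]]]}}

```text
time: 4.4
eef_pos: [0.5216, 0.0758, 0.1135]
ee_rot: [180.0, 0.0, 157.0]
ft_force: [1.9, 3.6, -2.0]
grip_width: 0.124
```

>>> {"method": "move_arm", "body": {"deltas": [[[0, 0, 0.004, 0], [0, 0, 0.008, 0], [0, 0, 0.008, 0], [0, 0, 0.01, 0], [0, 0, 0.02, 0], [0, 0, 0.02, 0], [0, 0, 0.02, 0], [0, 0, 0.02, 0], [0, 0, 0.02, 0], [0, 0, 0, 0], [0, 0, 0, 0]]]}}

```text
time: 5.78
eef_pos: [0.521, 0.0752, 0.2428]
ee_rot: [-180.0, -0.0, 157.0]
ft_force: [-1.3, 0.4, -2.5]
grip_width: 0.125
```

Run:
```python
from h import *
s=bot.sense(); print(s['time'],s['eef_pos'],s['ee_rot'],s['ft_force'],s['torque'])
for n in ['wrist','side','top']: snap(n,n+'3')
im,d,i=load('side3'); cv2.imwrite('pics/s3c.png',cv2.resize(im[130:300,240:430],None,fx=4,fy=4))
```

```text
5.775 [0.52102887 0.07524106 0.2428316 ] [-1.79963693e+02 -3.40185012e-02  1.56961928e+02] [-1.26152928  0.40850359 -2.49291911] [ 0.02110124 -0.0400095   0.00431604]
```

View pics/wrist3.png

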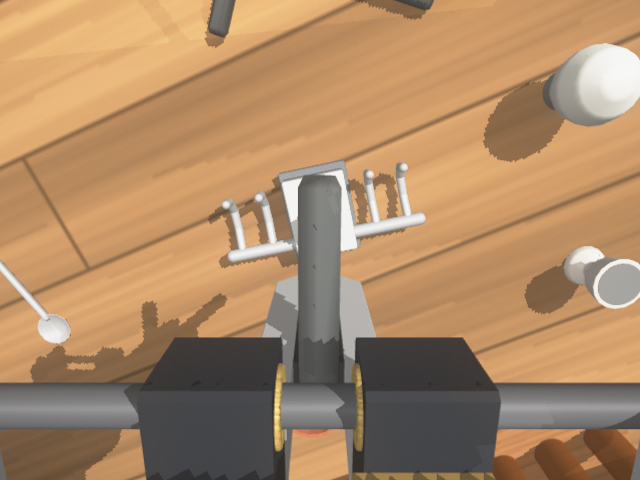

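View pics/s3c.png

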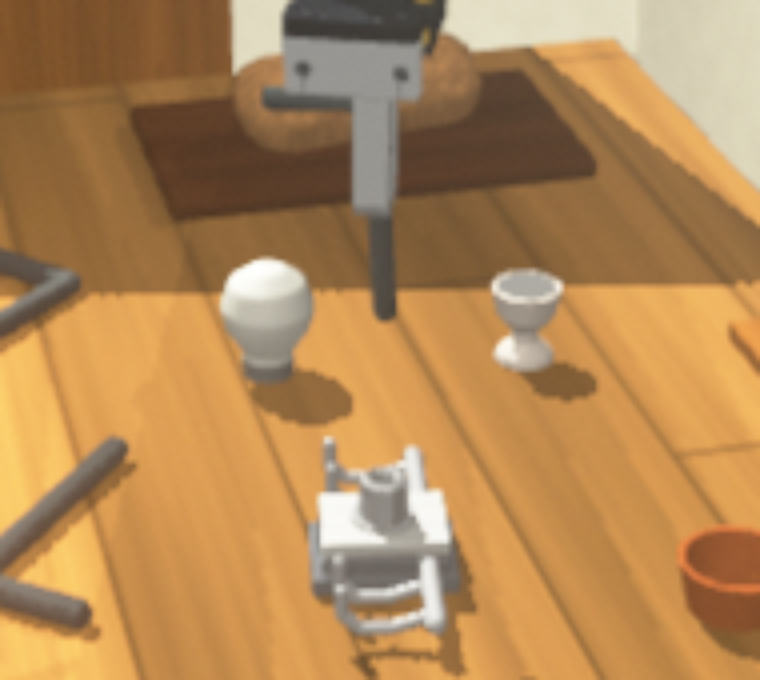

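Run:
```python
from h import *
im,d,i=load('top0')
for n,(u,v) in dict(spoonbowl=(434,231),spoonend=(445,276),cup=(497,262),tin=(485,208),dish=(352,164),egg=(233,173),bulb=(222,238),key1=(310,327),key1a=(328,303),key1b=(260,286),rail1=(287,218),rail2=(353,233),key2=(212,331)).items():
    print(n,world(i,u,v,d[v,u]).round(3))
# long arm orientation in side3
P,c,u,v=cloud('side3',320,350,170,215)
k=(c.max(1)<115)&(P[:,2]<.25)&(P[:,2]>.09)&(abs(P[:,1]-.07)<.05); Q=P[k]; m=Q.mean(0);V=np.linalg.svd(Q-m)[2][0];print(len(Q),m,V/V[2],Q.min(0),Q.max(0))
P,c,u,v=cloud('wrist3',300,342,170,330); k=P[:,2]>.27;Q=P[k];m=Q.mean(0);V=np.linalg.svd(Q-m)[2][0];print(len(Q),m,V,Q[:,2].min())
t=(Q-m)@V; print(m+V*t.min(),m+V*t.max())
```

```text
spoonbowl [ 0.532 -0.229  0.009]
spoonend [ 0.413 -0.253  0.015]
cup [ 0.449 -0.39   0.009]
tin [ 0.583 -0.354  0.056]
dish [ 0.716 -0.015  0.008]
egg [0.68  0.296 0.058]
bulb [0.506 0.317 0.076]
key1 [0.283 0.097 0.016]
key1a [0.345 0.051 0.014]
key1b [0.389 0.226 0.022]
rail1 [0.567 0.157 0.026]
rail2 [ 0.525 -0.016  0.027]
key2 [0.274 0.351 0.008]
158 [0.52205067 0.06867904 0.2016104 ] [-0.0704308  -0.01491638  1.        ] [0.51408982 0.05658982 0.1679707 ] [0.5303373  0.07750486 0.23717635]
6322 [0.48472693 0.09144669 0.29814424] [ 0.92103422 -0.38762698  0.03796437] 0.27039327865398843
[0.46517822 0.09967397 0.29733845] [0.51366629 0.07926725 0.2993371 ]
```

>>> {"method": "move_arm", "body": {"deltas": [[[0.015, -0.0508, 0, 0], [0.015, -0.0508, 0, 0], [0.015, -0.0508, 0, 0], [0.015, -0.0508, 0, 0], [0, 0, 0, 0], [0, 0, 0, 0], [0, 0, 0, 0]]]}}

```text
time: 6.8
eef_pos: [0.5813, -0.1264, 0.2432]
ee_rot: [180.0, -0.0, 157.1]
ft_force: [-0.0, 0.6, -3.1]
grip_width: 0.129
```

Run:
```python
from h import *
s=bot.sense(); print(s['time'],s['eef_pos'],s['ee_rot'],s['ft_force'],s['torque'])
for n in ['wrist','top','side']: snap(n,n+'4')
im,d,i=load('side4'); cv2.imwrite('pics/s4c.png',cv2.resize(im[130:330,240:430],None,fx=3,fy=3))
im,d,i=load('wrist4'); print(proj(i,[[.523,.073,.062]]))
im,d,i=load('top4'); cv2.imwrite('pics/t4c.png',cv2.resize(im[190:310,260:420],None,fx=5,fy=5,interpolation=cv2.INTER_CUBIC))
```

```text
6.8 [ 0.58134971 -0.12638245  0.24317676] [ 1.79989725e+02 -3.81035582e-02  1.57068737e+02] [-0.0081053   0.61473678 -3.11590501] [ 0.01078687  0.02178645 -0.00841452]
[[529.61350904  46.54652027]]
```

View pics/wrist4.png

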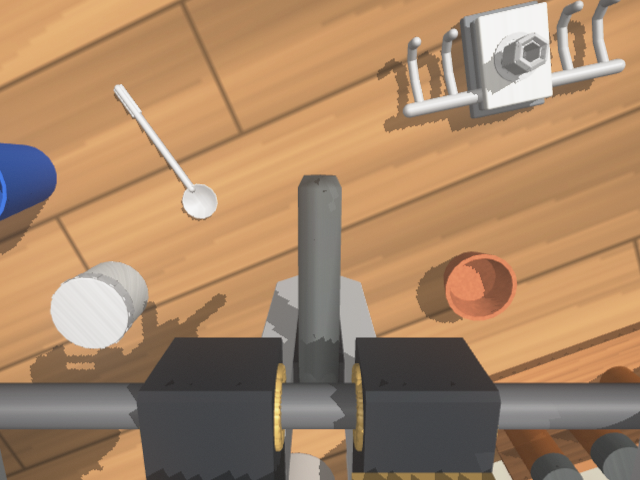

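View pics/t4c.png

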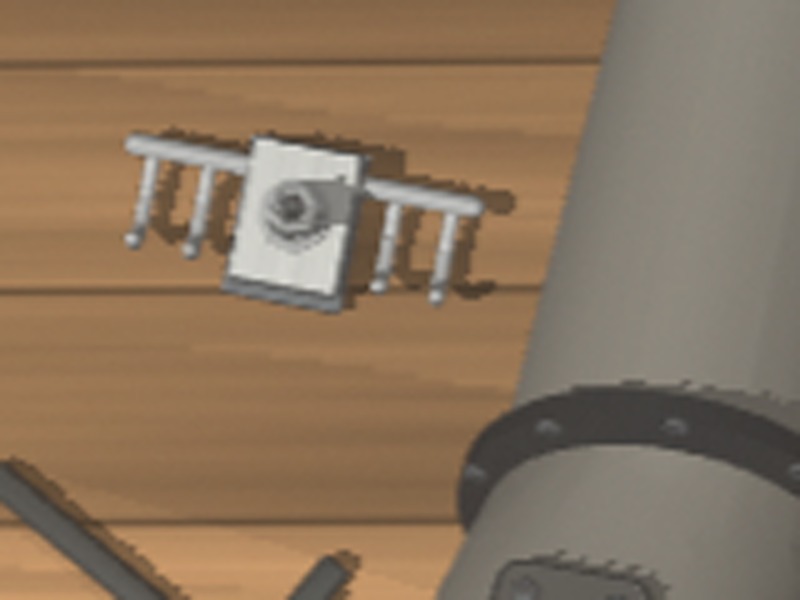

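View pics/s4c.png

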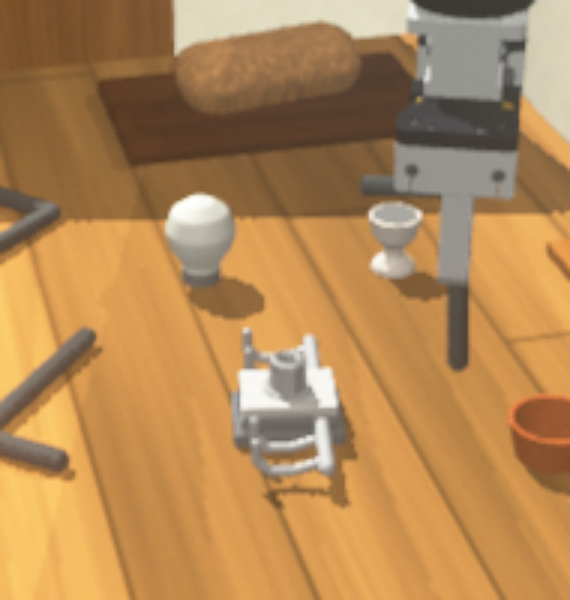

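Run:
```python
from h import *
im,d,i=load('wrist4'); cv2.imwrite('pics/w4c.png',cv2.resize(im[20:90,490:570],None,fx=8,fy=8,interpolation=cv2.INTER_CUBIC))
for tag,b in (('wrist4',(480,580,15,100)),('top4',(300,335,210,250)),('side4',(315,365,230,275))):
    P,c,u,v=cloud(tag,*b); k=(P[:,2]>.056)&(P[:,2]<.07)&(abs(P[:,0]-.523)<.03); Q=P[k]
    x=Q[:,:2].astype(np.float32); (cx,cy),r=cv2.minEnclosingCircle(x); print(tag,len(x),cx,cy,r,Q[:,2].mean(),np.median(Q[:,2]))
```

```text
wrist4 866 0.5275313854217529 0.07425476610660553 0.014687062241137028 0.0603051718445908 0.060485525158555015
top4 58 0.5254196524620056 0.07527389377355576 0.013802800327539444 0.06248887422553388 0.0629244294037673
side4 60 0.5217900276184082 0.07276561856269836 0.016189390793442726 0.05861843463374291 0.058485869176740646
```

View pics/w4c.png

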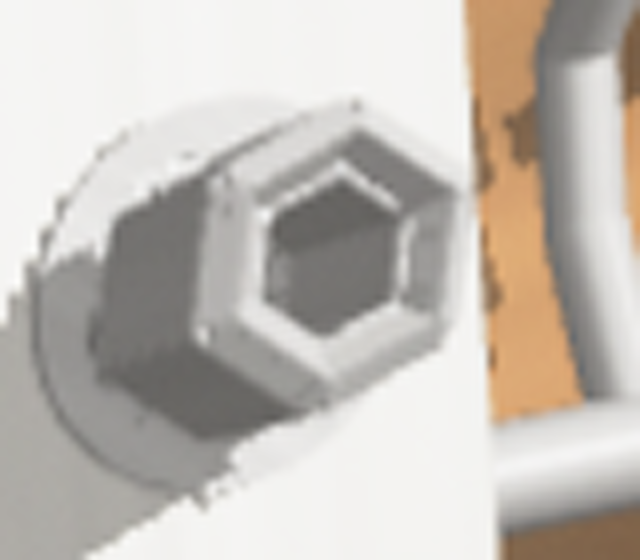

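```bash
cat > hexfit.py <<'E'
from h import *
def rayz(i,uv,z):
    uv=np.atleast_2d(uv).astype(float); D=world(i,uv[:,0],uv[:,1],np.ones(len(uv)))-np.array(i['origin'])
    o=np.array(i['origin']); return o+D*((z-o[2])/D[:,2])[:,None]
E
python3 - <<'E'
from hexfit import *
im,d,i=load('wrist4')
for c in ([(355,103),(464,185),(443,335),(318,404),(200,335),(215,180)],[(345,165),(405,210),(393,300),(330,335),(272,298),(272,205)]):
    c=np.array(c); W=rayz(i,c/8+[490-.44,20-.44],.062)
    m=W[:,:2].mean(0); a=np.degrees(np.arctan2(W[:,1]-m[1],W[:,0]-m[0]))
    print(m,np.hypot(*(W[:,:2]-m).T)*1e3,a%60)
E
```

```text
[0.52702771 0.07304568] [13.53907907 13.29951174 13.36513199 13.05562205 13.65633747 13.81154249] [35.39068899 35.85564035 36.20844589 38.31472624 37.23760191 37.41466219]
[0.52670634 0.07350243] [7.67505604 7.11938706 7.30954355 7.3414016  6.91380547 7.83008627] [38.16606677 38.73859664 31.87901357 39.81483873 42.80861383 34.87056088]
```

>>> {"method": "move_arm", "body": {"deltas": [[[0, 0, -0.05, 0], [0, 0, -0.05, 0], [0, 0, -0.04, 0], [0, 0, -0.012, 0], [0, 0, -0.006, 0], [0, 0, -0.005, 0], [0, 0, 0, 0]]]}}

```text
time: 7.82
eef_pos: [0.5819, -0.1277, 0.0812]
ee_rot: [180.0, 0.1, 157.0]
ft_force: [-0.3, 0.2, -1.7]
grip_width: 0.126
```

>>> {"method": "move_arm", "body": {"deltas": [[[0, 0, -0.003, 0], [-0.004, 0.0018, -0.001, 0], [-0.004, 0.0018, 0, 0], [-0.0068, 0.0029, -0.0015, 0], [-0.0068, 0.0029, -0.0015, 0], [-0.0063, 0.0027, -0.0028, 0], [-0.0063, 0.0027, -0.0028, 0], [0, 0, 0, 0]]]}}

```text
time: 8.82
eef_pos: [0.5474, -0.1128, 0.069]
ee_rot: [179.9, 0.1, 157.0]
ft_force: [-2.9, 0.2, 19.5]
grip_width: 0.126
```

Run:
```python
from h import *
s=bot.sense(); print(s['time'],s['eef_pos'],s['ee_rot'],s['ft_force'],s['torque'])
for n in ['side']: snap(n,n+'5')
im,d,i=load('side5'); cv2.imwrite('pics/s5c.png',cv2.resize(im[180:340,280:440],None,fx=4,fy=4))
```

```text
8.825 [ 0.54741326 -0.11281166  0.06903314] [1.79941290e+02 6.60555681e-02 1.56963534e+02] [-2.87792216  0.15539371 19.5274167 ] [-0.00935441  0.55504975 -0.05464581]
```

View pics/s5c.png

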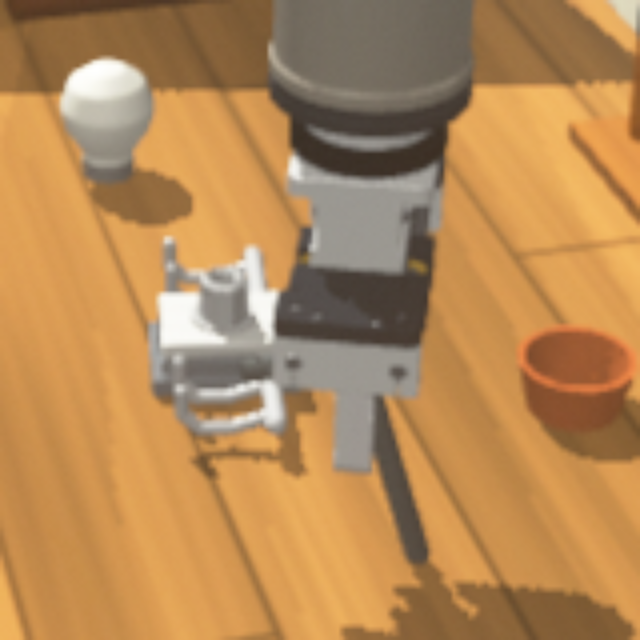

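>>> {"method": "move_arm", "body": {"deltas": [[[-0.0057, 0.0024, -0.004, 0], [-0.0057, 0.0024, -0.004, 0], [-0.0049, 0.0021, -0.005, 0], [-0.0049, 0.0021, -0.005, 0], [-0.004, 0.0017, -0.006, 0], [-0.004, 0.0017, -0.006, 0], [0, 0, 0, 0]]]}}

```text
time: 9.75
eef_pos: [0.5154, -0.0993, 0.0377]
ee_rot: [180.0, -0.3, 157.0]
ft_force: [-13.7, 6.1, 19.2]
grip_width: 0.126
```

Run:
```python
from h import *
s=bot.sense(); print(s['time'],s['eef_pos'],s['ee_rot'],s['ft_force'],s['torque'])
for n in ['side','wrist']: snap(n,n+'6')
im,d,i=load('side6'); cv2.imwrite('pics/s6c.png',cv2.resize(im[180:340,280:440],None,fx=4,fy=4))
```

```text
9.75 [ 0.5153703  -0.09933898  0.0376997 ] [179.98743082  -0.27187281 156.98885474] [-13.74377123   6.06032001  19.20182557] [ 1.16520398  2.5207766  -0.03216079]
```

View pics/s6c.png

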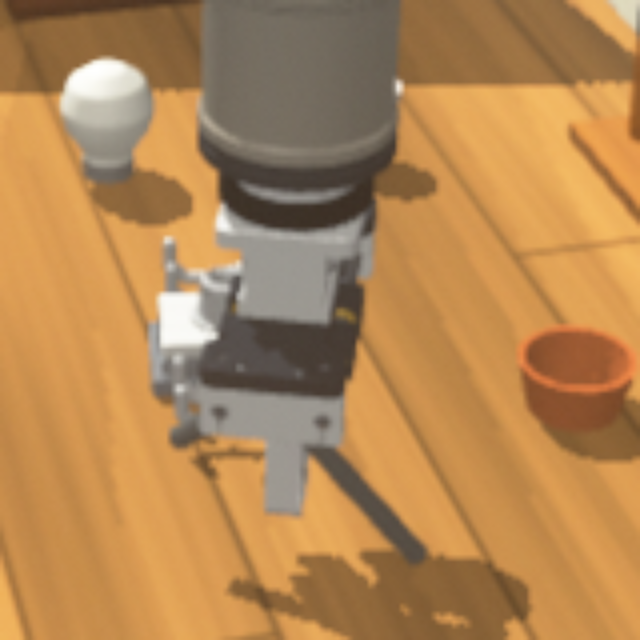

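View pics/wrist6.png

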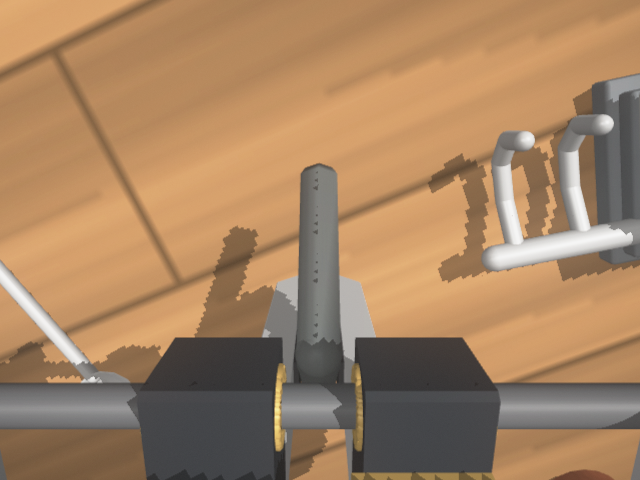

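```bash
cat >> h.py <<'E'
def shortdir(tag,u0=300,u1=342,v0=165,v1=340,zmin=0.03,e=(-.9205,.3907)):
    P,c,u,v=cloud(tag,u0,u1,v0,v1); s=bot.sense(); 
    e=np.array(e); q=(P[:,:2]-s['eef_pos'][:2]); a=q@e; b=q@np.array([-e[1],e[0]])
    k=(abs(b)<.007)&(a>-.01)&(a<.11)&(P[:,2]>zmin)&(c.max(1)<150); return a[k],b[k],P[k,2]
E
python3 - <<'E'
from h import *
a,b,z=shortdir('wrist6',zmin=.03)
print(len(a))
for lo in np.arange(0,.11,.008):
    k=(a>=lo)&(a<lo+.008); 
    if k.sum(): print(round(lo,3),k.sum(),np.median(z[k]).round(4),z[k].min().round(3),z[k].max().round(3))
P,c,u,v=cloud('side6',340,400,285,330)
k=(c.max(1)<110)&(P[:,2]<.1)&(P[:,2]>.002); Q=P[k]; m=Q.mean(0);V=np.linalg.svd(Q-m)[2][0]; print(len(Q),m,V,Q.min(0),Q.max(0))
E
```

```text
6671
0.016 1124 0.1004 0.095 0.105
0.024 1415 0.0946 0.087 0.101
0.032 1283 0.0879 0.081 0.094
0.04 1170 0.0811 0.075 0.087
0.048 1071 0.0743 0.069 0.081
0.056 608 0.0689 0.064 0.074
174 [ 0.55215218 -0.12019666  0.0366952 ] [ 0.59815613 -0.25085073 -0.76110653] [ 0.52175911 -0.13391049  0.00217339] [ 0.57977936 -0.10625912  0.07019423]
```

>>> {"method": "move_arm", "body": {"deltas": [[[-0.004, 0.0017, -0.004, 0], [-0.004, 0.0017, -0.004, 0], [-0.004, 0.0017, -0.004, 0], [-0.004, 0.0017, -0.003, 0], [0, 0, 0, 0]]]}}

```text
time: 10.48
eef_pos: [0.5015, -0.0935, 0.0228]
ee_rot: [-180.0, -0.0, 157.0]
ft_force: [-0.2, 2.0, 2.6]
grip_width: 0.122
```

```bash
cat > est.py <<'E'
from h import *
import sys
def est(tag,zmin=.02):
    a,b,z=shortdir(tag,zmin=zmin)
    p=np.polyfit(a,z,1); print(tag,'slope deg',np.degrees(np.arctan(p[0])).round(1),'z(0)',p[1].round(4),'a range',a.min().round(4),a.max().round(4),'zrange',z.min().round(3),z.max().round(3))
    for lo in np.arange(-.01,.11,.01):
        k=(a>=lo)&(a<lo+.01)
        if k.sum()>10: print((round(lo,3),round(float(np.median(z[k])),4)),end=' ')
    print()
E
python3 - <<'E'
from est import *
s=bot.sense(); print(s['time'],s['eef_pos'],s['ee_rot'],s['ft_force'],s['torque'])
for n in ['side','wrist']: snap(n,n+'7')
est('wrist7')
im,d,i=load('side7'); cv2.imwrite('pics/s7c.png',cv2.resize(im[180:340,280:440],None,fx=4,fy=4))
E
```

```text
10.475 [ 0.50151849 -0.09346658  0.02279484] [-1.79996075e+02 -4.35148577e-02  1.56979807e+02] [-0.19692088  1.99359403  2.59133899] [ 0.09428917  0.07390454 -0.02547138]
wrist7 slope deg -51.6 z(0) 0.1129 a range 0.0172 0.0578 zrange 0.038 0.09
(np.float64(0.01), 0.0877) (np.float64(0.02), 0.0817) (np.float64(0.03), 0.069) (np.float64(0.04), 0.0563) (np.float64(0.05), 0.0454)
```

View pics/s7c.png

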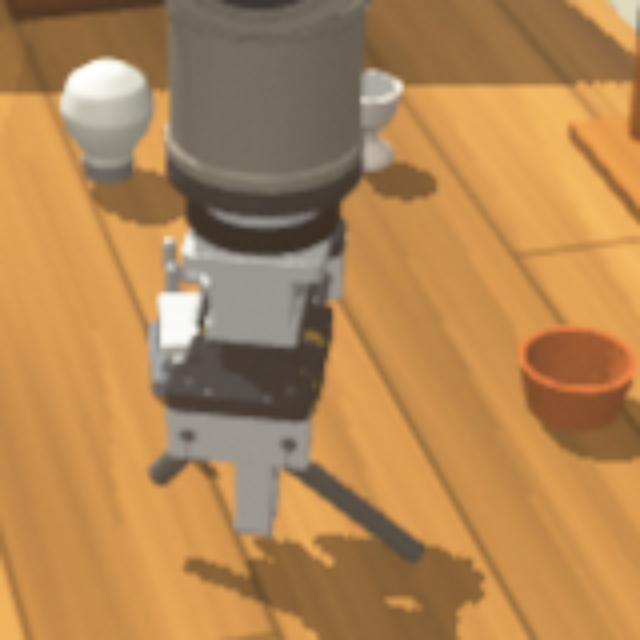

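>>> {"method": "move_arm", "body": {"deltas": [[[0, 0, 0, 0], [0, 0, 0, 0], [0, 0, 0, 0], [0, 0, 0, 0], [0, 0, 0, 0]]], "fingers": 0.7}}

```text
time: 11.2
eef_pos: [0.502, -0.0937, 0.0228]
ee_rot: [-180.0, -0.0, 157.0]
ft_force: [0.1, -0.1, 0.4]
grip_width: 0.15
```

Run:
```python
from est import *
s=bot.sense(); print(s['time'],s['eef_pos'],s['ee_rot'],s['ft_force'],s['torque'],s['grip_width'])
for n in ['side','wrist']: snap(n,n+'8')
est('wrist8',.008)
im,d,i=load('side8'); cv2.imwrite('pics/s8c.png',cv2.resize(im[180:340,280:440],None,fx=4,fy=4))
```

```text
11.2 [ 0.50202211 -0.09370724  0.02284563] [-1.79996705e+02 -6.07961976e-03  1.56968205e+02] [ 0.14819614 -0.0576256   0.4031305 ] [-0.00427237 -0.01417989  0.00370744] 0.15032407992710817
wrist8 slope deg -16.4 z(0) 0.0571 a range -0.008 0.0582 zrange 0.01 0.064
(np.float64(-0.01), 0.0456) (np.float64(0.0), 0.0492) (np.float64(0.01), 0.0539) (np.float64(0.02), 0.0583) (np.float64(0.03), 0.0607) (np.float64(0.04), 0.0445) (np.float64(0.05), 0.0234)
```

View pics/s8c.png

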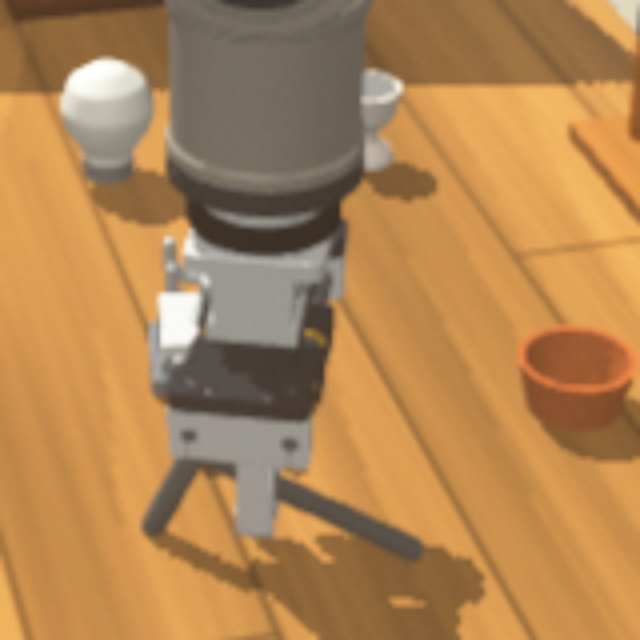

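View pics/wrist8.png

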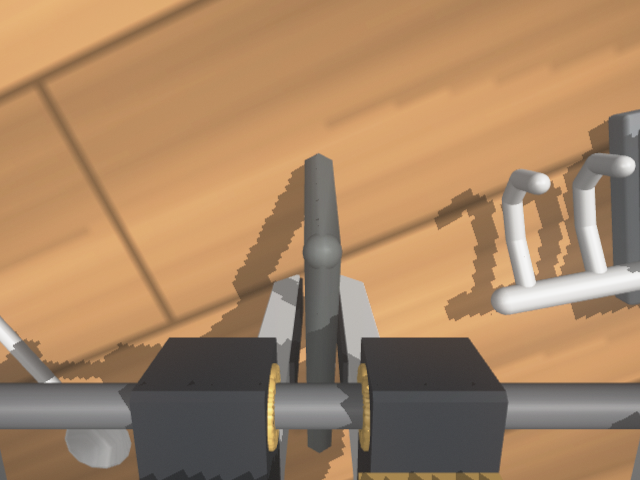

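>>> {"method": "move_arm", "body": {"deltas": [[[0.0032, -0.0014, 0.003, 0], [0.0032, -0.0014, 0.003, 0], [0, 0, 0, 0]]]}}

```text
time: 11.68
eef_pos: [0.509, -0.0967, 0.0292]
ee_rot: [180.0, 0.0, 157.0]
ft_force: [0.2, -0.9, 0.9]
grip_width: 0.149
```

>>> {"method": "move_arm", "body": {"deltas": [[[0, 0, 0, 0], [0, 0, 0, 0], [0, 0, 0, 0], [0, 0, 0, 0]]], "fingers": 1}}

```text
time: 12.18
eef_pos: [0.5086, -0.0966, 0.0289]
ee_rot: [-180.0, 0.0, 157.0]
ft_force: [0.8, -0.1, 1.4]
grip_width: 0.124
```

>>> {"method": "move_arm", "body": {"deltas": [[[0, 0, 0.01, 0], [0, 0, 0.03, 0], [0, 0, 0.05, 0], [0, 0, 0.05, 0], [0, 0, 0.03, 0], [0, 0, 0, 0], [0, 0, 0, 0]]]}}

```text
time: 13.05
eef_pos: [0.5078, -0.0963, 0.1981]
ee_rot: [-180.0, -0.1, 157.0]
ft_force: [0.0, -0.0, -2.2]
grip_width: 0.121
```

Run:
```python
from est import *
s=bot.sense(); print(s['time'],s['eef_pos'],s['ee_rot'],s['ft_force'],s['torque'],s['grip_width'])
for n in ['side','wrist']: snap(n,n+'9')
est('wrist9',.12)
im,d,i=load('side9'); cv2.imwrite('pics/s9c.png',cv2.resize(im[130:340,250:440],None,fx=4,fy=4)[:600])
```

```text
13.05 [ 0.50779282 -0.09628729  0.1981298 ] [-1.79985438e+02 -6.18821450e-02  1.56978618e+02] [ 0.04376987 -0.04417897 -2.1919219 ] [ 0.00621643 -0.01253561  0.02570824] 0.12125482171873095
wrist9 slope deg 1.2 z(0) 0.2192 a range -0.01 0.0592 zrange 0.19 0.245
(np.float64(-0.01), 0.2109) (np.float64(0.0), 0.2159) (np.float64(0.01), 0.2195) (np.float64(0.02), 0.2238) (np.float64(0.03), 0.2282) (np.float64(0.04), 0.2277) (np.float64(0.05), 0.2077)
```

View pics/s9c.png

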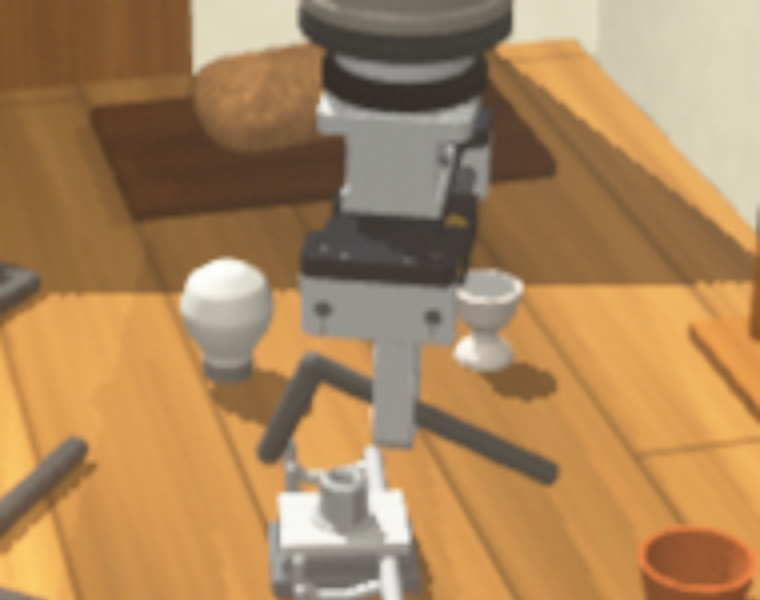

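View pics/wrist9.png

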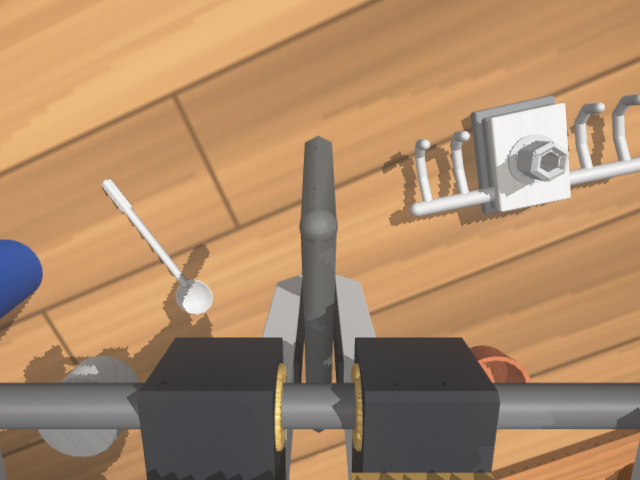

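>>> {"method": "move_arm", "body": {"deltas": [[[0.0286, 0.0326, 0, 2.1], [0.0286, 0.0326, 0, 2.1], [0.0286, 0.0326, 0, 2.1], [0.0286, 0.0326, 0, 2.1], [0.0286, 0.0326, 0, 2.1], [0, 0, -0.03, 0], [0, 0, -0.04, 0], [0, 0, -0.04, 0], [0, 0, -0.02, 0], [0, 0, -0.01, 0], [0, 0, 0, 0]]]}}

```text
time: 14.52
eef_pos: [0.6516, 0.0663, 0.0589]
ee_rot: [-180.0, -0.0, 167.5]
ft_force: [-1.1, 0.5, -2.1]
grip_width: 0.119
```

Run:
```python
from est import *
s=bot.sense(); print(s['time'],s['eef_pos'],s['ee_rot'],s['ft_force'],s['torque'],s['grip_width'])
for n in ['side','wrist']: snap(n,n+'10')
im,d,i=load('side10'); cv2.imwrite('pics/s10c.png',cv2.resize(im[130:330,250:450],None,fx=3,fy=3)[:600])
```

```text
14.525 [0.65160215 0.06634134 0.05892261] [-1.79986806e+02 -7.39888284e-03  1.67462765e+02] [-1.06388511  0.46082048 -2.07049068] [ 0.0323931  -0.04807913  0.01410695] 0.11926711265654515
```

View pics/s10c.png

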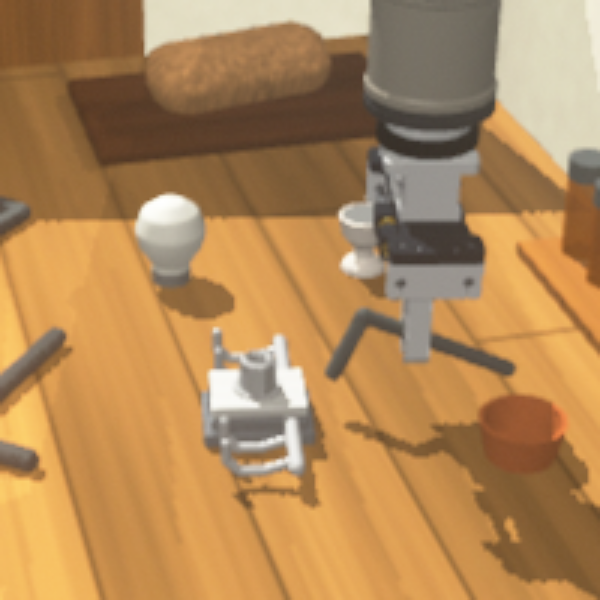

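View pics/wrist10.png

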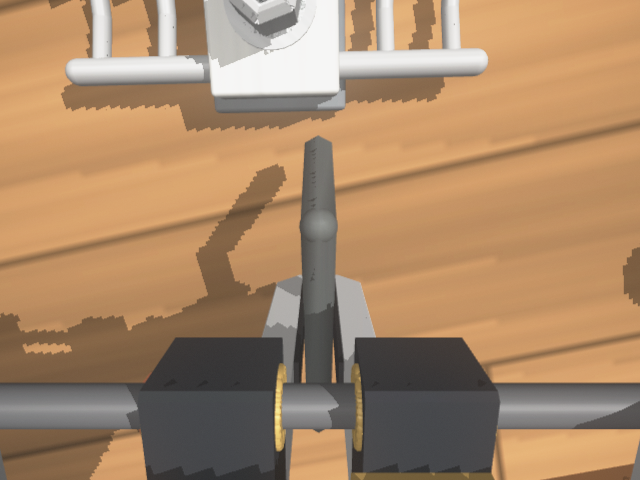

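>>> {"method": "move_arm", "body": {"deltas": [[[-0.0068, 0.0015, 0, 0], [-0.0068, 0.0015, 0, 0], [-0.0059, 0.0013, 0, 0], [0, 0, 0, 0]]]}}

```text
time: 15.12
eef_pos: [0.6326, 0.0709, 0.0598]
ee_rot: [180.0, 0.1, 167.5]
ft_force: [3.9, -0.8, -1.2]
grip_width: 0.128
```

```bash
cat >> est.py <<'E'
def look(k,e,zmin=.01,cams=('wrist',)):
    s=bot.sense(); print(s['time'],s['eef_pos'].round(4),s['ee_rot'].round(2),s['ft_force'].round(2),s['torque'].round(2),s['grip_width'].round(3))
    for n in cams: snap(n,n+k)
    e=np.array(e)/np.linalg.norm(e)
    P,c,u,v=cloud('wrist'+k,295,345,120,340); t=s['eef_pos']
    q=P[:,:2]-t[:2]; a=q@e; b=q@np.array([-e[1],e[0]])
    g=(abs(b)<.006)&(c.max(1)<150)&(P[:,2]-t[2]>-.04)&(a>-.012)&(a<.1); a=a[g];z=P[g,2]-t[2]-.008
    for lo in np.arange(-.012,.09,.006):
        w=(a>=lo)&(a<lo+.006)
        if w.sum()>10: print(round(float(lo*1e3)),round(float(np.median(z[w])*1e3),1),end=' | ')
    print()
E
python3 - <<'E'
from est import *
look('11',(-.976,.216))
E
```

```text
Traceback (most recent call last):
  File "est.py", line 11, in look
    s=bot.sense(); print(s['time'],s['eef_pos'].round(4),s['ee_rot'].round(2),s['ft_force'].round(2),s['torque'].round(2),s['grip_width'].round(3))
                                                                                                                          ^^^^^^^^^^^^^^^^^^^^^
AttributeError: 'float' object has no attribute 'round'
```

```bash
sed -i "s/s\['grip_width'\].round(3)/s['grip_width']/" est.py
python3 - <<'E'
from est import *
look('11',(-.976,.216))
E
```

```text
15.125 [0.6326 0.0709 0.0598] [1.7996e+02 1.4000e-01 1.6748e+02] [ 3.87 -0.84 -1.23] [-0.25 -1.12 -0.01] 0.1275199626783446
-12 3.3 | -6 5.8 | 0 8.6 | 6 11.2 | 12 13.5 | 18 15.9 | 24 18.4 | 30 21.0 | 36 23.9 | 42 21.9 | 48 9.2 | 54 -5.5 | 60 -19.6 | 66 -29.1 |
```

View pics/wrist11.png

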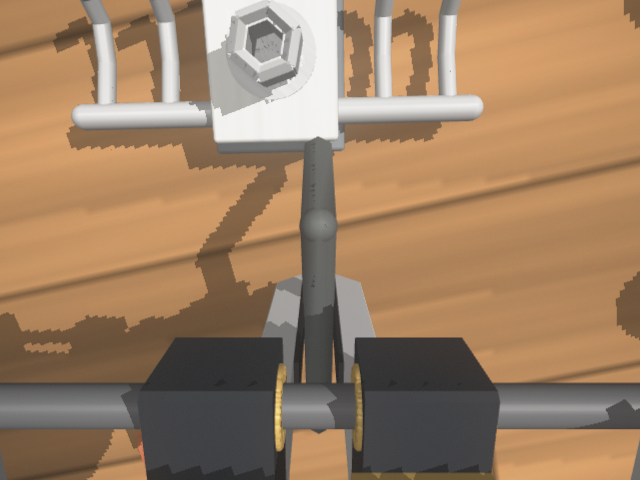

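>>> {"method": "move_arm", "body": {"deltas": [[[0.002, -0.0004, -0.003, 0], [-0.0059, 0.0013, 0, 0], [-0.0049, 0.0011, 0, 0], [-0.0039, 0.0009, 0, 0], [0, 0, 0, 0]]]}}

```text
time: 15.8
eef_pos: [0.628, 0.0724, 0.0602]
ee_rot: [179.8, 1.0, 167.4]
ft_force: [32.1, -7.5, 16.5]
grip_width: 0.126
```

Run:
```python
from est import *
look('12',(-.976,.216))
```

```text
15.8 [0.628  0.0724 0.0602] [179.78   0.97 167.38] [32.09 -7.51 16.5 ] [-1.74 -7.44  0.03] 0.12563439817716393
-12 5.3 | -6 7.3 | 0 9.6 | 6 11.8 | 12 13.6 | 18 15.7 | 24 17.8 | 30 19.9 | 36 22.1 | 42 17.7 | 48 1.6 | 54 -15.2 | 60 -29.0 |
```

>>> {"method": "move_arm", "body": {"deltas": [[[0.007, -0.0015, 0.004, 0], [0, 0, 0, 0]]]}}

```text
time: 16.1
eef_pos: [0.6291, 0.0717, 0.0611]
ee_rot: [179.9, 0.3, 167.4]
ft_force: [12.1, -2.9, 5.9]
grip_width: 0.124
```

>>> {"method": "move_arm", "body": {"deltas": [[[-0.0029, 0.0006, 0.003, 0], [-0.0029, 0.0006, 0.003, 0], [-0.0029, 0.0006, 0.003, 0], [-0.0029, 0.0006, 0.003, 0], [0, 0, 0, 0]]]}}

```text
time: 16.73
eef_pos: [0.6169, 0.0743, 0.073]
ee_rot: [179.9, 0.3, 167.4]
ft_force: [10.2, -3.3, 5.2]
grip_width: 0.124
```

Run:
```python
from est import *
look('13',(-.976,.216))
```

```text
16.725 [0.6169 0.0743 0.073 ] [179.94   0.25 167.45] [10.17 -3.28  5.24] [-0.64 -2.46  0.06] 0.12419959200250176
-12 7.4 | -6 8.5 | 0 9.6 | 6 10.7 | 12 11.4 | 18 12.3 | 24 13.3 | 30 14.2 | 36 15.2 | 42 3.2 | 48 -28.6 |
```

>>> {"method": "move_arm", "body": {"deltas": [[[-0.0029, 0.0006, 0.0027, 0], [-0.0029, 0.0006, 0.0027, 0], [-0.0029, 0.0006, 0.0027, 0], [0, 0, 0, 0]]]}}

```text
time: 17.27
eef_pos: [0.6068, 0.0763, 0.0804]
ee_rot: [180.0, 0.1, 167.5]
ft_force: [6.0, -2.0, 1.6]
grip_width: 0.123
```

Run:
```python
from est import *
look('14',(-.976,.216))
```

```text
17.275 [0.6068 0.0763 0.0804] [1.7998e+02 1.0000e-01 1.6746e+02] [ 6.05 -2.02  1.57] [-0.37 -1.5  -0.02] 0.12270795715252408
-12 8.6 | -6 9.1 | 0 9.4 | 6 9.4 | 12 9.1 | 18 9.1 | 24 9.2 | 30 9.2 | 36 8.3 | 42 -10.0 |
```

>>> {"method": "move_arm", "body": {"deltas": [[[0.01, -0.0022, 0, 0], [0.01, -0.0022, 0.01, 0], [0, 0, 0.04, 0], [0, 0, 0.04, 0], [-0.022, -0.0043, 0, -3.5], [-0.022, -0.0043, 0, -3.5], [-0.022, -0.0043, 0, -3.5], [0, 0, 0, 0], [0, 0, 0, 0]]]}}

```text
time: 18.45
eef_pos: [0.5608, 0.0593, 0.1704]
ee_rot: [180.0, 0.0, 157.0]
ft_force: [-0.4, -0.6, -2.5]
grip_width: 0.124
```

Run:
```python
from est import *
look('15',(-.9205,.3907),cams=('wrist','side','top'))
im,d,i=load('side15'); cv2.imwrite('pics/s15c.png',cv2.resize(im[170:300,260:400],None,fx=5,fy=5)[:600])
```

```text
18.45 [0.5608 0.0593 0.1704] [1.7998e+02 3.0000e-02 1.5703e+02] [-0.36 -0.64 -2.46] [0.   0.   0.03] 0.1244792557694358
-12 8.5 | -6 9.0 | 0 9.4 | 6 9.7 | 12 9.5 | 18 9.8 | 24 9.9 | 30 10.2 | 36 9.6 | 42 -14.1 |
```

View pics/s15c.png

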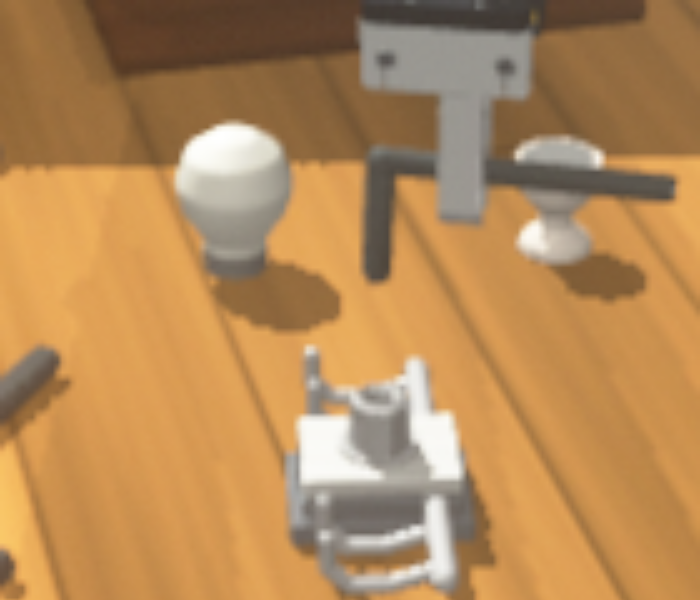

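View pics/wrist15.png

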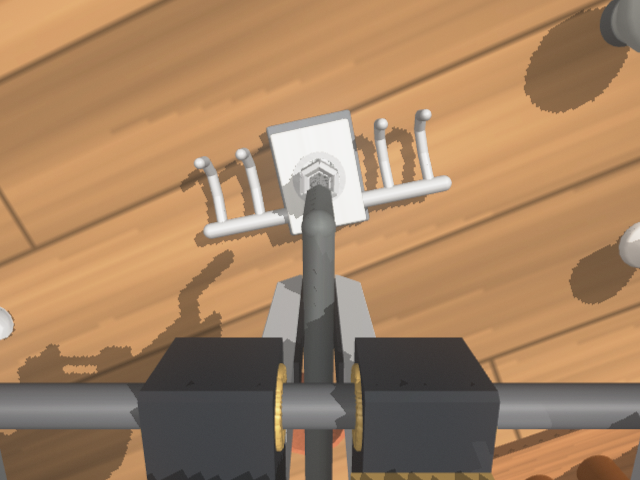

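Run:
```python
from hexfit import *
t=np.array([.5608,.0593,.1704]); e=np.array([-.9205,.3907]); n=np.array([-e[1],e[0]])
def ab(P): q=P[:,:2]-t[:2]; return q@e*1e3,q@n*1e3
for tag,box in (('wrist15',(295,345,150,240)),('side15',(325,345,195,230)),('top15',(290,340,200,260))):
    P,c,u,v=cloud(tag,*box); a,b=ab(P)
    k=(P[:,2]>.118)&(P[:,2]<.168)&(abs(b)<15)&(a>25)&(a<50); Q=P[k]; a=a[k];b=b[k];print(tag,len(a))
    for z in np.arange(.115,.17,.01):
        w=(Q[:,2]>=z)&(Q[:,2]<z+.01)
        if w.sum()>3: print(round(z,3),w.sum(),'a',a[w].min().round(1),np.median(a[w]).round(1),a[w].max().round(1),'b',b[w].min().round(1),np.median(b[w]).round(1),b[w].max().round(1))
# head
for tag,box in (('wrist15',(280,360,140,200)),('side15',(320,350,240,270)),('top15',(290,345,200,260))):
    P,c,u,v=cloud(tag,*box); a,b=ab(P); k=(P[:,2]>.056)&(P[:,2]<.07)&(abs(b)<25)&(abs(a-38)<30)
    if k.sum()>5: print(tag,k.sum(),'a',a[k].min(),a[k].max(),'b',b[k].min(),b[k].max(),'z',np.median(P[k,2]))
im,d,i=load('wrist15'); cv2.imwrite('pics/w15c.png',cv2.resize(im[150:230,280:360],None,fx=7,fy=7,interpolation=cv2.INTER_CUBIC))
im,d,i=load('wrist12')
im,d,i=load('wrist11'); cv2.imwrite('pics/w11c.png',cv2.resize(im[0:90,220:320],None,fx=6,fy=6,interpolation=cv2.INTER_CUBIC))
```

```text
wrist15 451
0.125 71 a 42.2 44.1 45.7 b -6.3 -0.5 5.4
0.135 98 a 41.9 43.8 45.7 b -6.2 -0.5 5.6
0.145 106 a 41.6 43.5 45.4 b -6.3 -0.3 5.7
0.155 130 a 41.4 43.3 45.1 b -6.1 -0.0 5.6
0.165 46 a 41.1 43.1 44.7 b -6.2 -0.7 5.7
side15 108
0.115 4 a 37.2 41.4 43.4 b 1.0 3.7 6.9
0.125 22 a 34.2 39.7 46.4 b -2.2 5.5 10.7
0.135 23 a 34.7 39.0 46.0 b -0.9 5.6 10.8
0.145 23 a 34.2 40.8 46.5 b 0.4 6.7 10.7
0.155 28 a 33.2 39.1 46.6 b -1.7 5.1 9.5
0.165 8 a 33.1 38.0 43.7 b 1.7 5.8 9.9
top15 0
wrist15 703 a 27.510230370166536 51.06541037757792 b -13.323191553475947 11.80750796320634 z 0.060486533769109674
side15 57 a 25.06547633530519 51.1419824652654 b -10.505582568147457 17.127769651025467 z 0.05895011147735596
```

View pics/w15c.png

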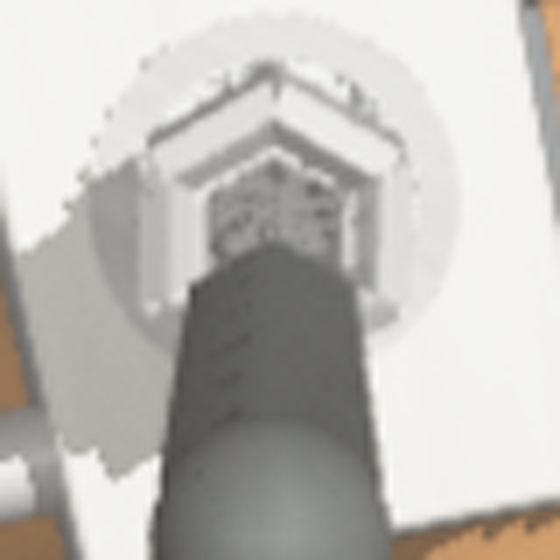

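View pics/w11c.png

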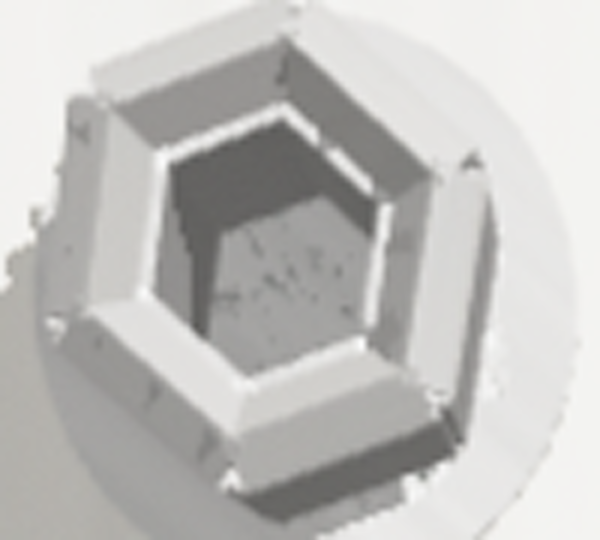

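Run:
```python
from hexfit import *
t=np.array([.5608,.0593,.1704]); e=np.array([-.9205,.3907]); n=np.array([-e[1],e[0]])
im,d,i=load('wrist15')
def f(px,z):
    W=rayz(i,np.array(px)/7+[280-.43,150-.43],z); q=W[:,:2]-t[:2]; return np.c_[q@e,q@n].round(5)*1e3
print('outer',f([(275,75),(408,152),(150,145)],.062))
print('leadin',f([(275,125),(380,180),(183,188)],.062))
print('inner',f([(277,152),(350,195),(207,195)],.059))
# w11 world
im,d,j=load('wrist11')
def g(px,z,T=(.5608,.0593)):
    W=rayz(j,np.array(px)/6+[220-.42,-.42],z); print(W[:,:2].mean(0), np.hypot(*(W[:,:2]-W[:,:2].mean(0)).T)*1e3); q=W[:,:2].mean(0)-t[:2]; return q@e*1e3,q@n*1e3
print(g([(285,105),(385,190),(365,345),(245,385),(150,290),(165,155)],.059))
print(g([(285,38),(438,172),(408,377),(237,440),(88,312),(110,108)],.062))
```

```text
outer [[ 51.85  -0.62]
 [ 44.84 -12.9 ]
 [ 45.46  10.9 ]]
leadin [[ 47.3   -0.63]
 [ 42.26 -10.35]
 [ 41.51   7.88]]
inner [[44.51 -0.82]
 [40.51 -7.66]
 [40.5   5.73]]
[0.52701799 0.07420362] [7.93592322 7.96129939 8.14703845 8.05642497 7.58471583 7.79117478]
(np.float64(36.91918169576913), np.float64(-0.5201552657880352))
[0.52738429 0.07419322] [11.23262096 11.33178669 11.42473984 11.20243803 11.21676722 11.37186321]
(np.float64(36.57794016609689), np.float64(-0.6536929767987469))
```

Run:
```python
from hexfit import *
t=np.array([.5608,.0593,.1704]); e=np.array([-.9205,.3907]); n=np.array([-e[1],e[0]])
im,d,i=load('wrist15')
def f(px,z):
    W=rayz(i,np.array(px)/7+[280-.43,150-.43],z); q=W[:,:2]-t[:2]; return np.c_[q@e,q@n].round(5)*1e3
print(f([(275,245)],.1207),f([(275,262)],.1237), f([(193,290),(357,285)],.1237))
im,d,s=load('side15')
for a,b,z in ((36.7,-.9,.062),(36.7,-.9,.1207),(38.9,-.3,.1207)):
    W=np.r_[t[:2]+a*e/1e3+b*n/1e3,z]; print(W,proj(s,W), (proj(s,W)-[260,170])*5)
cv2.imwrite('pics/s15d.png',cv2.resize(im[195:265,315:365],None,fx=10,fy=10,interpolation=cv2.INTER_CUBIC)[:600])
```

```text
[[44.35 -0.5 ]] [[43.53 -0.49]] [[41.48  5.45]
 [41.86 -6.44]]
[0.52736928 0.07446714 0.062     ] [[336.16803762 248.25645661]] [[380.84018809 391.28228303]]
[0.52736928 0.07446714 0.1207    ] [[336.37412694 226.0877821 ]] [[381.87063469 280.43891048]]
[0.52510976 0.07477438 0.1207    ] [[335.3709062  226.14147967]] [[376.85453102 280.70739837]]
```

View pics/s15d.png

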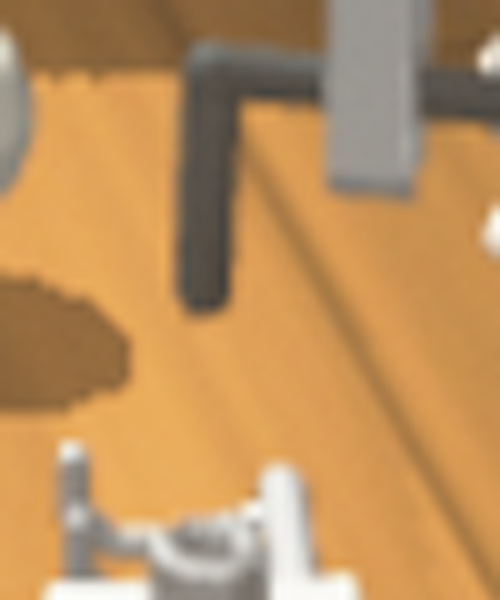

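>>> {"method": "move_arm", "body": {"deltas": [[[0.0016, -0.0001, -0.012, 0], [0, 0, -0.015, 0], [0, 0, -0.015, 0], [0, 0, -0.01, 0], [0, 0, 0, 0], [0, 0, 0, 0]]]}}

```text
time: 19.35
eef_pos: [0.5618, 0.059, 0.1182]
ee_rot: [180.0, 0.0, 157.0]
ft_force: [0.3, 0.5, -1.3]
grip_width: 0.126
```

Run:
```python
from est import *
look('16',(-.9205,.3907),cams=('wrist','side','top'))
im,d,i=load('side16'); a=cv2.resize(im[205:265,310:370],None,fx=8,fy=8,interpolation=cv2.INTER_CUBIC)
im,d,i=load('wrist16'); b=cv2.resize(im[140:220,280:360],(480,480),interpolation=cv2.INTER_CUBIC)
cv2.imwrite('pics/c16.png',np.hstack([a[:480,:310],b]))
```

```text
19.35 [0.5618 0.059  0.1182] [1.7999e+02 2.0000e-02 1.5696e+02] [ 0.26  0.53 -1.28] [-0.01 -0.    0.02] 0.12573231502101603
-12 8.6 | -6 9.2 | 0 9.4 | 6 9.7 | 12 9.6 | 18 9.7 | 24 10.0 | 30 10.2 | 36 9.8 | 42 -13.5 |
```

View pics/c16.png

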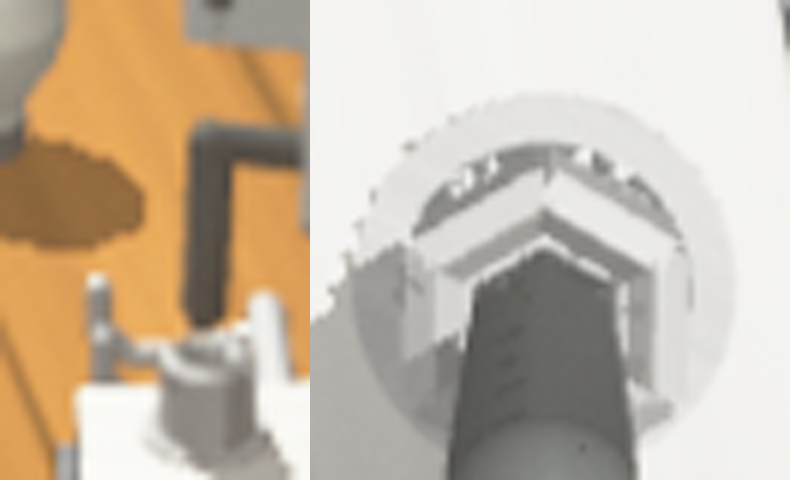

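Run:
```python
from hexfit import *
t=np.array([.5618,.059,.1182]); e=np.array([-.9205,.3907]); n=np.array([-e[1],e[0]])
im,d,i=load('wrist16')
def f(px,z):
    W=rayz(i,(np.array(px)-[310,0])/6+[280-.42,140-.42],z); q=W[:,:2]-t[:2]; return np.c_[q@e,q@n].round(5)*1e3
print('in',f([(546,238)],.059),'lead',f([(546,210),(440,275),(657,265)],.062))
print('tip',f([(545,250)],.0685),f([(475,290),(614,290)],.0715))
P,c,u,v=cloud('wrist16',295,345,150,240); q=P[:,:2]-t[:2];a=q@e*1e3;b=q@n*1e3
for z in np.arange(.066,.12,.006):
    w=(P[:,2]>=z)&(P[:,2]<z+.006)&(c.max(1)<140)&(a>30)&(a<50)
    if w.sum()>5: print(z.round(3),w.sum(),np.percentile(a[w],98).round(1),b[w].min().round(1),b[w].max().round(1))
```

```text
in [[45.85 -0.57]] lead [[ 48.67  -0.57]
 [ 42.97   8.77]
 [ 43.85 -10.34]]
tip [[46.02 -0.47]] [[43.03  5.45]
 [43.03 -6.29]]
0.072 31 45.7 -6.1 5.4
0.078 47 45.6 -6.0 5.3
0.084 56 45.4 -5.8 5.5
0.09 59 45.4 -6.0 5.4
0.096 67 45.1 -6.3 5.7
0.102 73 44.9 -6.2 5.6
0.108 78 44.7 -5.9 5.4
0.114 88 44.6 -5.8 5.7
```

>>> {"method": "move_arm", "body": {"deltas": [[[0.0009, 0, -0.002, 0], [0, 0, -0.003, 0], [0, 0, -0.002, 0], [0, 0, -0.002, 0], [0, 0, -0.001, 0]]]}}

```text
time: 20.12
eef_pos: [0.5624, 0.059, 0.1078]
ee_rot: [-180.0, -0.0, 157.0]
ft_force: [0.5, -0.8, -1.6]
grip_width: 0.123
```

>>> {"method": "move_arm", "body": {"deltas": [[[0, 0, -0.0015, 0], [0, 0, -0.0015, 0], [0, 0, -0.0015, 0]]]}}

```text
time: 20.5
eef_pos: [0.5625, 0.059, 0.1034]
ee_rot: [-180.0, -0.0, 157.0]
ft_force: [0.5, -1.6, -1.9]
grip_width: 0.121
```

>>> {"method": "move_arm", "body": {"deltas": [[[0, 0, -0.002, 0], [0, 0, -0.002, 0], [0, 0, -0.002, 0]]]}}

```text
time: 20.88
eef_pos: [0.5624, 0.059, 0.0973]
ee_rot: [-180.0, -0.0, 157.0]
ft_force: [0.1, 0.6, -1.8]
grip_width: 0.122
```

>>> {"method": "move_arm", "body": {"deltas": [[[0, 0, -0.002, 0], [0, 0, -0.002, 0], [0, 0, -0.0015, 0]]]}}

```text
time: 21.25
eef_pos: [0.5624, 0.059, 0.0918]
ee_rot: [-180.0, -0.0, 157.0]
ft_force: [-0.5, 0.4, -1.6]
grip_width: 0.123
```

Run:
```python
from est import *
look('17',(-.9205,.3907),cams=('wrist','side'))
im,d,i=load('side17'); a=cv2.resize(im[205:265,310:370],None,fx=8,fy=8,interpolation=cv2.INTER_CUBIC)
im,d,i=load('wrist17'); b=cv2.resize(im[120:220,260:380],None,fx=4,fy=4,interpolation=cv2.INTER_CUBIC)
cv2.imwrite('pics/c17.png',np.hstack([a[:400,:310],b]))
```

```text
21.25 [0.5624 0.059  0.0918] [-180.     -0.    156.97] [-0.47  0.38 -1.64] [-0.01 -0.04  0.01] 0.12299413801774867
-12 8.5 | -6 9.1 | 0 9.4 | 6 9.8 | 12 9.6 | 18 9.8 | 24 10.0 | 30 10.3 | 36 9.9 | 42 -12.7 | 48 -44.2 |
```

View pics/c17.png

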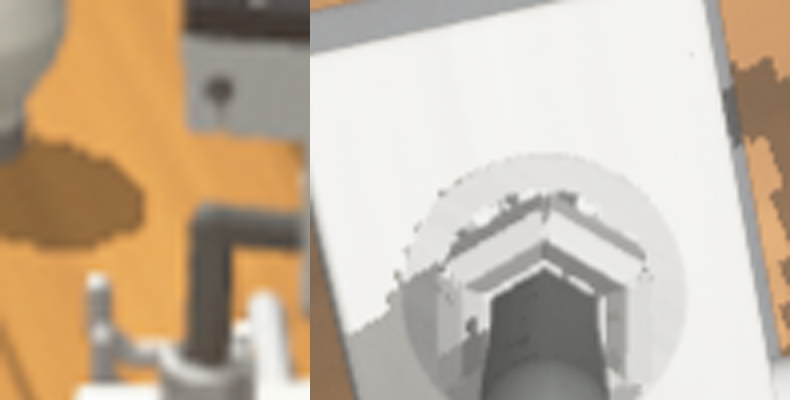

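Key is in the socket with clearance visible. Continue down until the floor is felt.

>>> {"method": "move_arm", "body": {"deltas": [[[0, 0, -0.002, 0], [0, 0, -0.0015, 0], [0, 0, -0.001, 0], [0, 0, 0, 0]]]}}

```text
time: 21.85
eef_pos: [0.5624, 0.059, 0.0874]
ee_rot: [-180.0, -0.0, 157.0]
ft_force: [0.5, -0.3, -2.2]
grip_width: 0.125
```

>>> {"method": "move_arm", "body": {"deltas": [[[0, 0, -0.001, 0], [0, 0, -0.001, 0], [0, 0, 0, 0]]]}}

```text
time: 22.22
eef_pos: [0.5624, 0.059, 0.0854]
ee_rot: [-180.0, -0.0, 157.0]
ft_force: [0.1, -0.3, -1.8]
grip_width: 0.124
```

>>> {"method": "move_arm", "body": {"deltas": [[[0, 0, -0.001, 0], [0, 0, 0, 0]]]}}

```text
time: 22.48
eef_pos: [0.5624, 0.059, 0.0844]
ee_rot: [-180.0, -0.0, 157.0]
ft_force: [0.2, 0.1, -2.0]
grip_width: 0.124
```

>>> {"method": "move_arm", "body": {"deltas": [[[0, 0, -0.001, 0], [0, 0, 0, 0]]]}}

```text
time: 22.72
eef_pos: [0.5624, 0.059, 0.0834]
ee_rot: [-180.0, -0.0, 157.0]
ft_force: [-0.3, 0.2, -1.9]
grip_width: 0.125
```

>>> {"method": "move_arm", "body": {"deltas": [[[0, 0, -0.001, 0], [0, 0, 0, 0]]]}}

```text
time: 22.98
eef_pos: [0.5628, 0.0589, 0.0827]
ee_rot: [180.0, 0.0, 157.0]
ft_force: [1.8, -0.6, 1.3]
grip_width: 0.122
```

>>> {"method": "move_arm", "body": {"deltas": [[[0, 0, -0.001, 0], [0, 0, 0, 0]]]}}

```text
time: 23.22
eef_pos: [0.5635, 0.0588, 0.0821]
ee_rot: [180.0, 0.1, 157.0]
ft_force: [2.7, -1.5, 6.5]
grip_width: 0.123
```

>>> {"method": "move_arm", "body": {"deltas": [[[0, 0, 0.0015, 0], [0, 0, 0, 0], [0, 0, 0, 0], [0, 0, 0, 0], [0, 0, 0, 0], [0, 0, 0, 0]]], "fingers": 0.6}}

```text
time: 23.98
eef_pos: [0.5624, 0.059, 0.0829]
ee_rot: [-180.0, -0.0, 157.0]
ft_force: [0.4, -0.1, 0.1]
grip_width: 0.202
```

>>> {"method": "move_arm", "body": {"deltas": [[[0.012, -0.005, -0.001, 0], [0.012, -0.005, -0.001, 0], [0.012, -0.005, 0, 0], [0.012, -0.005, 0, 0], [0.0125, -0.0055, 0, 0], [0, 0, 0, 0]]]}}

```text
time: 24.72
eef_pos: [0.6238, 0.0327, 0.0809]
ee_rot: [-180.0, 0.0, 156.9]
ft_force: [0.2, 0.0, -0.2]
grip_width: 0.201
```

Run:
```python
from est import *
look('18',(-.9205,.3907),cams=('wrist','side','top'))
im,d,i=load('side18'); a=cv2.resize(im[185:285,300:400],None,fx=6,fy=6,interpolation=cv2.INTER_CUBIC)
cv2.imwrite('pics/c18.png',a)
```

```text
24.725 [0.6238 0.0327 0.0809] [-1.7998e+02  2.0000e-02  1.5692e+02] [ 0.21  0.04 -0.17] [ 0.01  0.02 -0.02] 0.201036619403173
-12 0.9 | -6 1.6 | 0 2.2 | 6 2.9 | 12 3.5 | 18 4.1 | 24 4.6 | 30 5.3 | 36 6.0 | 42 6.7 | 48 7.2 | 54 7.8 | 60 8.5 | 66 9.1 | 72 9.8 |
```

View pics/c18.png

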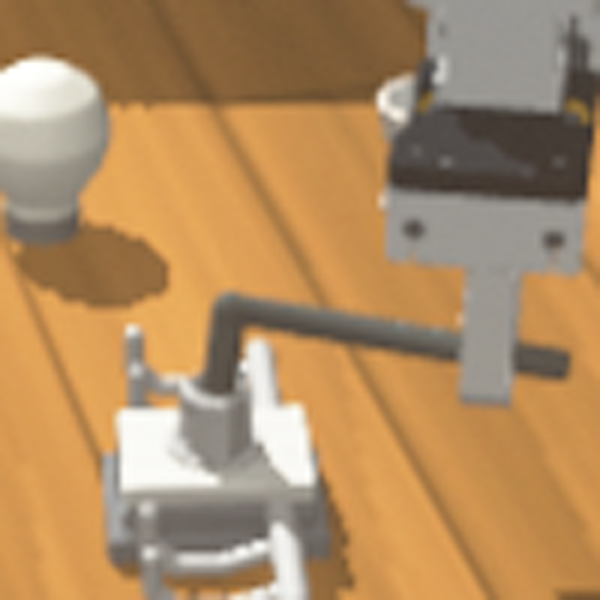

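View pics/wrist18.png

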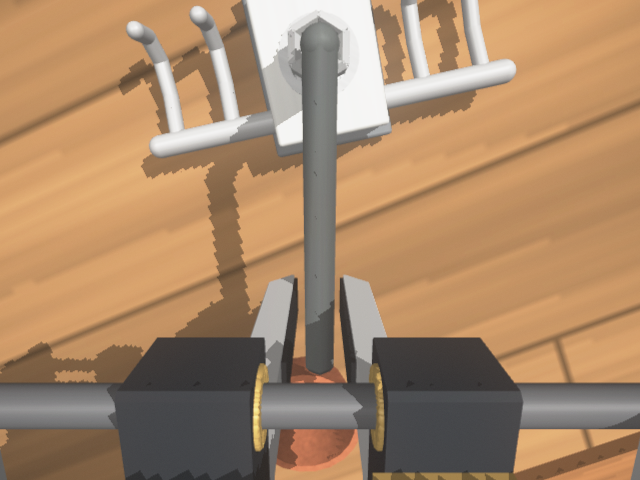

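Run:
```python
import numpy as np
S=np.array([.5270,.0745]);t=np.array([.6238,.0327]);r=np.hypot(*(t-S));p0=np.degrees(np.arctan2(*(t-S)[::-1]))
print(r,p0)
ph=p0-np.arange(0,82,3)
W=S+r*np.c_[np.cos(np.radians(ph)),np.sin(np.radians(ph))]
for i,d in enumerate(np.diff(W,axis=0)): print(3*(i+1),d.round(4).tolist())
```

```text
0.10543946130363148 -23.355564859286005
3 [-0.0023, -0.005]
6 [-0.0026, -0.0049]
9 [-0.0028, -0.0047]
12 [-0.0031, -0.0046]
15 [-0.0033, -0.0044]
18 [-0.0035, -0.0042]
21 [-0.0038, -0.004]
24 [-0.004, -0.0038]
27 [-0.0042, -0.0036]
30 [-0.0043, -0.0034]
33 [-0.0045, -0.0032]
36 [-0.0047, -0.0029]
39 [-0.0048, -0.0027]
42 [-0.005, -0.0024]
45 [-0.0051, -0.0022]
48 [-0.0052, -0.0019]
51 [-0.0053, -0.0016]
54 [-0.0054, -0.0013]
57 [-0.0054, -0.0011]
60 [-0.0055, -0.0008]
63 [-0.0055, -0.0005]
66 [-0.0055, -0.0002]
69 [-0.0055, 0.0001]
72 [-0.0055, 0.0004]
75 [-0.0055, 0.0007]
78 [-0.0054, 0.0009]
81 [-0.0054, 0.0012]
```

>>> {"method": "move_arm", "body": {"deltas": [[[-0.0023, -0.005, 0, -3], [-0.0026, -0.0049, 0, -3], [-0.0028, -0.0047, 0, -3], [-0.0031, -0.0046, 0, -3]]]}}

```text
time: 25.38
eef_pos: [0.6121, 0.0149, 0.0811]
ee_rot: [179.9, -0.0, 144.8]
ft_force: [1.3, 6.8, 0.5]
grip_width: 0.202
```

Run:
```python
from est import *
y=np.radians(bot.sense()['ee_rot'][2])
look('19',(np.cos(y),np.sin(y)),cams=('wrist',))
```

```text
25.375 [0.6121 0.0149 0.0811] [ 1.7995e+02 -1.0000e-02  1.4479e+02] [1.25 6.78 0.53] [ 1.48 -0.22  0.07] 0.20159968549534
-12 1.2 | -6 2.0 | 0 2.6 | 6 3.1 | 12 3.6 | 18 4.3 | 24 4.9 | 30 5.5 | 36 6.2 | 42 6.6 | 48 7.2 | 54 7.9 | 60 8.4 | 66 9.0 | 72 9.4 |
```

View pics/wrist19.png

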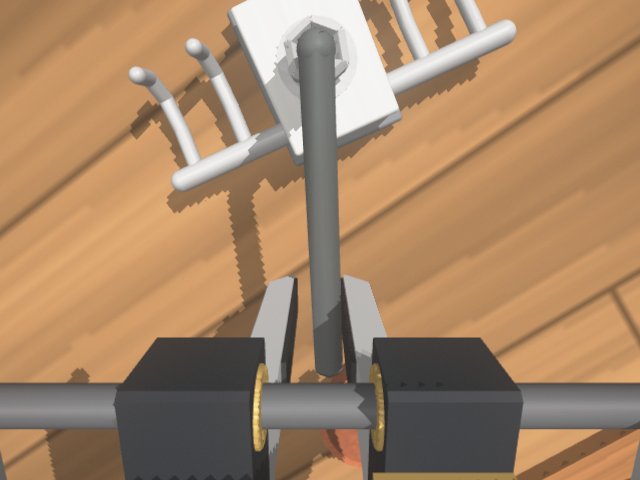

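>>> {"method": "move_arm", "body": {"deltas": [[[-0.0033, -0.0044, 0, -3], [-0.0035, -0.0042, 0, -3], [-0.0038, -0.004, 0, -3], [-0.004, -0.0038, 0, -3], [-0.0042, -0.0036, 0, -3], [-0.0043, -0.0034, 0, -3]]]}}

```text
time: 26.18
eef_pos: [0.5895, -0.0086, 0.0813]
ee_rot: [179.9, 0.0, 126.8]
ft_force: [3.2, 5.2, -0.0]
grip_width: 0.2
```

Run:
```python
from est import *
y=np.radians(bot.sense()['ee_rot'][2])
look('20',(np.cos(y),np.sin(y)),cams=('wrist','side'))
a=cv2.imread('pics/side20.png')[185:285,300:400];b=cv2.imread('pics/wrist20.png'); cv2.imwrite('pics/c20.png',np.hstack([cv2.resize(a,(360,360)),cv2.resize(b,(432,360))]))
```

```text
26.175 [ 0.5895 -0.0086  0.0813] [1.7992e+02 1.0000e-02 1.2684e+02] [ 3.22  5.21 -0.02] [ 1.23 -0.66  0.05] 0.20024365371084157
-12 1.1 | -6 2.0 | 0 2.5 | 6 3.1 | 12 3.6 | 18 4.4 | 24 4.9 | 30 5.5 | 36 6.1 | 42 6.6 | 48 7.2 | 54 7.8 | 60 8.4 | 66 9.0 | 72 9.4 |
```

View pics/c20.png

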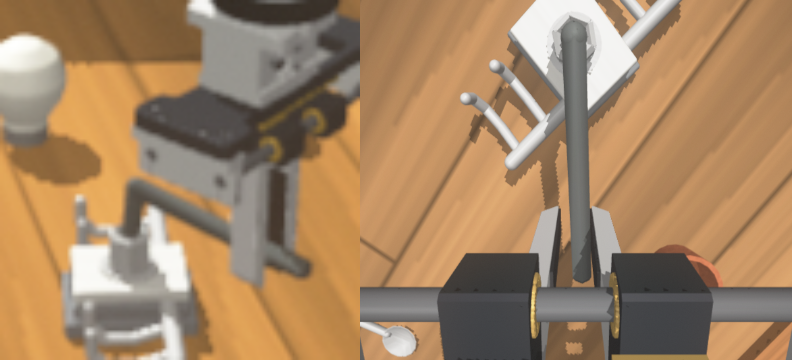

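>>> {"method": "move_arm", "body": {"deltas": [[[-0.0045, -0.0032, 0, -3], [-0.0047, -0.0029, 0, -3], [-0.0048, -0.0027, 0, -3], [-0.005, -0.0024, 0, -3], [-0.0051, -0.0022, 0, -3], [-0.0052, -0.0019, 0, -3], [-0.0053, -0.0016, 0, -3], [-0.0054, -0.0013, 0, -3], [-0.0054, -0.0011, 0, -3]]]}}

```text
time: 27.4
eef_pos: [0.5445, -0.0282, 0.0814]
ee_rot: [179.9, 0.0, 99.9]
ft_force: [5.4, 5.5, -0.9]
grip_width: 0.203
```

>>> {"method": "move_arm", "body": {"deltas": [[[-0.0027, -0.0004, 0, -1.5], [-0.0028, -0.0004, 0, -1.5], [-0.0028, -0.0003, 0, -1.5]]]}}

```text
time: 27.78
eef_pos: [0.5363, -0.0293, 0.0814]
ee_rot: [179.9, -0.0, 95.4]
ft_force: [5.4, 3.9, -0.3]
grip_width: 0.202
```

Run:
```python
from est import *
y=np.radians(bot.sense()['ee_rot'][2])
look('21',(np.cos(y),np.sin(y)),cams=('wrist','side'))
a=cv2.imread('pics/side21.png')[185:285,300:400];b=cv2.imread('pics/wrist21.png'); cv2.imwrite('pics/c21.png',np.hstack([cv2.resize(a,(360,360)),cv2.resize(b,(432,360))]))
```

```text
27.775 [ 0.5363 -0.0293  0.0814] [179.89  -0.    95.43] [ 5.43  3.85 -0.31] [ 0.87 -1.14  0.06] 0.20242550753016658
-12 1.1 | -6 1.7 | 0 2.5 | 6 3.1 | 12 3.6 | 18 4.2 | 24 4.8 | 30 5.4 | 36 6.0 | 42 6.6 | 48 7.2 | 54 7.8 | 60 8.3 | 66 8.9 | 72 9.4 |
```

View pics/c21.png

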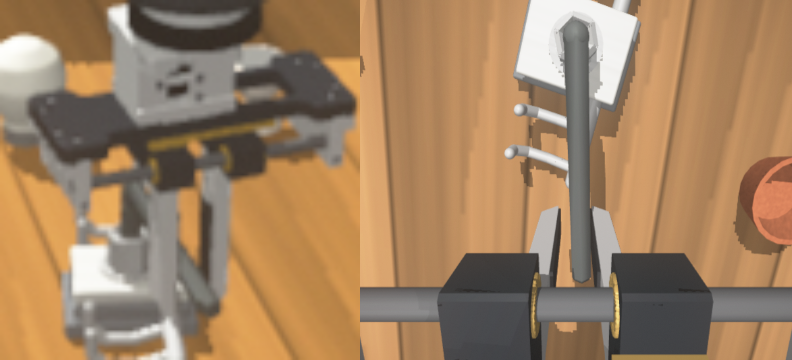

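>>> {"method": "move_arm", "body": {"deltas": [[[-0.0018, -0.0001, 0, -1], [-0.0018, -0.0001, 0, -1]]]}}

```text
time: 28.12
eef_pos: [0.5328, -0.0295, 0.0814]
ee_rot: [179.9, -0.0, 93.5]
ft_force: [4.8, 3.4, -0.2]
grip_width: 0.202
```

>>> {"method": "move_arm", "body": {"deltas": [[[-0.0018, -0.0001, 0, -1], [-0.0009, 0, 0, -0.5]]]}}

```text
time: 28.38
eef_pos: [0.53, -0.0296, 0.0814]
ee_rot: [179.9, -0.0, 92.0]
ft_force: [6.0, 3.8, -0.5]
grip_width: 0.2
```

>>> {"method": "move_arm", "body": {"deltas": [[[-0.0014, 0, 0, -0.7]]]}}

```text
time: 28.5
eef_pos: [0.5287, -0.0296, 0.0814]
ee_rot: [179.9, -0.0, 91.3]
ft_force: [5.1, 2.6, -0.1]
grip_width: 0.198
```

>>> {"method": "move_arm", "body": {"deltas": [[[-0.0014, 0, 0, -0.7]]]}}

```text
time: 28.62
eef_pos: [0.5273, -0.0297, 0.0814]
ee_rot: [179.9, -0.0, 90.6]
ft_force: [5.5, 3.5, -0.2]
grip_width: 0.199
```

>>> {"method": "move_arm", "body": {"deltas": [[[-0.0014, 0, 0, -0.7]]]}}

```text
time: 28.75
eef_pos: [0.526, -0.0297, 0.0814]
ee_rot: [179.9, -0.0, 89.9]
ft_force: [5.2, 2.9, -0.0]
grip_width: 0.2
```

>>> {"method": "move_arm", "body": {"deltas": [[[-0.0014, 0, 0, -0.7]]]}}

```text
time: 28.88
eef_pos: [0.5245, -0.0297, 0.0814]
ee_rot: [179.9, -0.0, 89.2]
ft_force: [5.4, 3.8, -0.2]
grip_width: 0.201
```

>>> {"method": "move_arm", "body": {"deltas": [[[-0.0014, 0.0001, 0, -0.7]]]}}

```text
time: 29.0
eef_pos: [0.5232, -0.0295, 0.0814]
ee_rot: [179.9, -0.0, 88.5]
ft_force: [5.7, 3.9, 0.2]
grip_width: 0.196
```

>>> {"method": "move_arm", "body": {"deltas": [[[-0.0014, 0.0001, 0, -0.7]]]}}

```text
time: 29.12
eef_pos: [0.5218, -0.0295, 0.0814]
ee_rot: [179.9, -0.0, 87.8]
ft_force: [5.7, 3.6, -0.3]
grip_width: 0.2
```

>>> {"method": "move_arm", "body": {"deltas": [[[-0.0012, 0.0001, 0, -0.6]]]}}

```text
time: 29.25
eef_pos: [0.5206, -0.0294, 0.0814]
ee_rot: [179.9, -0.0, 87.2]
ft_force: [5.9, 3.7, -0.8]
grip_width: 0.198
```

>>> {"method": "move_arm", "body": {"deltas": [[[-0.0012, 0.0001, 0, -0.6]]]}}

```text
time: 29.38
eef_pos: [0.5194, -0.0294, 0.0814]
ee_rot: [179.9, -0.0, 86.6]
ft_force: [6.1, 2.8, 0.5]
grip_width: 0.204
```

>>> {"method": "move_arm", "body": {"deltas": [[[-0.0012, 0.0001, 0, -0.6]]]}}

```text
time: 29.5
eef_pos: [0.5182, -0.0293, 0.0814]
ee_rot: [179.9, -0.0, 86.0]
ft_force: [6.1, 2.8, -1.2]
grip_width: 0.201
```

>>> {"method": "move_arm", "body": {"deltas": [[[-0.0012, 0.0001, 0, -0.6]]]}}

```text
time: 29.62
eef_pos: [0.517, -0.0292, 0.0814]
ee_rot: [179.9, -0.0, 85.4]
ft_force: [5.9, 2.6, 0.3]
grip_width: 0.202
```

>>> {"method": "move_arm", "body": {"deltas": [[[-0.001, 0.0001, 0, -0.5]]]}}

```text
time: 29.75
eef_pos: [0.516, -0.0291, 0.0814]
ee_rot: [179.9, -0.0, 84.9]
ft_force: [5.1, 3.5, -0.1]
grip_width: 0.203
```

Run:
```python
from est import *
y=np.radians(bot.sense()['ee_rot'][2])
look('22',(np.cos(y),np.sin(y)),cams=('wrist','side'))
t=bot.sense()['eef_pos']
P,c,u,v=cloud('wrist22',280,360,20,380)
k=(P[:,2]>.083)&(P[:,2]<.12)&(c.max(1)<140)&(c.min(1)>20); k&=(np.hypot(P[:,0]-t[0],P[:,1]-t[1])<.15); 
x,y2=P[k,0],P[k,1]
# use centre per y bins
pts=[]
for lo in np.arange(t[1]+.02,t[1]+.095,.005):
    w=(y2>=lo)&(y2<lo+.005)
    if w.sum()>20: pts.append((lo+.0025,(np.percentile(x[w],2)+np.percentile(x[w],98))/2))
pts=np.array(pts); p=np.polyfit(pts[:,0],pts[:,1],1); print('arm yaw',np.degrees(np.arctan2(1,p[0])), 'x at S y', np.polyval(p,.0745), pts.round(4).tolist())
```

```text
29.75 [ 0.516  -0.0291  0.0814] [ 1.7987e+02 -1.0000e-02  8.4860e+01] [ 5.09  3.46 -0.07] [ 0.54 -1.29  0.08] 0.20283469974519225
-12 1.1 | -6 1.8 | 0 2.5 | 6 3.0 | 12 3.7 | 18 4.3 | 24 4.9 | 30 5.4 | 36 6.0 | 42 6.6 | 48 7.3 | 54 7.9 | 60 8.5 | 66 8.9 | 72 9.5 | 
arm yaw 85.89269229378725 x at S y 0.5269490911613788 [[-0.0066, 0.5211], [-0.0016, 0.5215], [0.0034, 0.5218], [0.0084, 0.5222], [0.0134, 0.5226], [0.0184, 0.523], [0.0234, 0.5233], [0.0284, 0.5237], [0.0334, 0.524], [0.0384, 0.5243], [0.0434, 0.5248], [0.0484, 0.5251], [0.0534, 0.5254], [0.0584, 0.5258], [0.0634, 0.5261]]
```

>>> {"method": "move_arm", "body": {"deltas": [[[-0.001, 0.0001, 0, -0.5]]]}}

```text
time: 29.98
eef_pos: [0.5151, -0.029, 0.0814]
ee_rot: [179.9, -0.0, 84.4]
ft_force: [6.0, 3.4, 0.2]
grip_width: 0.201
```

>>> {"method": "move_arm", "body": {"deltas": [[[-0.001, 0.0001, 0, -0.5]]]}}

```text
time: 30.1
eef_pos: [0.514, -0.0289, 0.0814]
ee_rot: [179.9, -0.0, 83.9]
ft_force: [5.4, 3.5, -0.1]
grip_width: 0.199
```

>>> {"method": "move_arm", "body": {"deltas": [[[-0.001, 0.0001, 0, -0.5]]]}}

```text
time: 30.22
eef_pos: [0.5131, -0.0288, 0.0814]
ee_rot: [179.9, -0.0, 83.4]
ft_force: [7.0, 4.1, -0.6]
grip_width: 0.201
```

>>> {"method": "move_arm", "body": {"deltas": [[[-0.0005, 0.0001, 0, -0.3]]]}}

```text
time: 30.35
eef_pos: [0.5126, -0.0287, 0.0814]
ee_rot: [179.9, -0.0, 83.1]
ft_force: [5.8, 3.1, 0.1]
grip_width: 0.2
```

>>> {"method": "move_arm", "body": {"deltas": [[[-0.0005, 0.0001, 0, -0.3]]]}}

```text
time: 30.48
eef_pos: [0.512, -0.0286, 0.0814]
ee_rot: [179.9, -0.0, 82.8]
ft_force: [5.3, 3.0, -0.9]
grip_width: 0.203
```

Not at the stop yet; continue in small steps.

>>> {"method": "move_arm", "body": {"deltas": [[[-0.0008, 0.0001, 0, -0.4]]]}}

```text
time: 30.6
eef_pos: [0.5113, -0.0285, 0.0814]
ee_rot: [179.9, -0.0, 82.4]
ft_force: [5.8, 2.9, -0.9]
grip_width: 0.2
```

>>> {"method": "move_arm", "body": {"deltas": [[[-0.0008, 0.0001, 0, -0.4]]]}}

```text
time: 30.72
eef_pos: [0.5104, -0.0284, 0.0814]
ee_rot: [179.9, -0.0, 82.0]
ft_force: [5.5, 2.7, -0.9]
grip_width: 0.198
```

>>> {"method": "move_arm", "body": {"deltas": [[[-0.0008, 0.0001, 0, -0.4]]]}}

```text
time: 30.85
eef_pos: [0.5098, -0.0283, 0.0815]
ee_rot: [179.9, -0.0, 81.6]
ft_force: [7.0, 2.5, -0.3]
grip_width: 0.201
```

>>> {"method": "move_arm", "body": {"deltas": [[[-0.0006, 0.0001, 0, -0.3]]]}}

```text
time: 30.98
eef_pos: [0.5093, -0.0282, 0.0815]
ee_rot: [179.8, -0.0, 81.3]
ft_force: [5.4, 2.9, -0.6]
grip_width: 0.198
```

>>> {"method": "move_arm", "body": {"deltas": [[[-0.0006, 0.0001, 0, -0.3]]]}}

```text
time: 31.1
eef_pos: [0.5088, -0.0281, 0.0816]
ee_rot: [179.8, -0.0, 81.0]
ft_force: [7.3, 3.0, -1.2]
grip_width: 0.2
```

>>> {"method": "move_arm", "body": {"deltas": [[[-0.0005, 0.0001, 0, -0.2]]]}}

```text
time: 31.22
eef_pos: [0.5084, -0.028, 0.0816]
ee_rot: [179.8, -0.0, 80.8]
ft_force: [6.9, 2.2, 0.6]
grip_width: 0.199
```

>>> {"method": "move_arm", "body": {"deltas": [[[0, 0, 0, 0]]]}}

```text
time: 31.35
eef_pos: [0.5083, -0.028, 0.0816]
ee_rot: [179.8, -0.0, 80.8]
ft_force: [7.2, 2.9, -0.5]
grip_width: 0.2
```

```bash
cat > arm.py <<'E'
from est import *
def armyaw(k):
    t=bot.sense()['eef_pos']; P,c,u,v=cloud('wrist'+k,280,360,20,380)
    g=(P[:,2]>.083)&(P[:,2]<.12)&(c.max(1)<140)&(c.min(1)>20)&(np.hypot(P[:,0]-t[0],P[:,1]-t[1])<.15); x,y2=P[g,0],P[g,1]
    pts=[]
    for lo in np.arange(t[1]+.02,t[1]+.095,.005):
        w=(y2>=lo)&(y2<lo+.005)
        if w.sum()>20: pts.append((lo+.0025,(np.percentile(x[w],2)+np.percentile(x[w],98))/2))
    pts=np.array(pts); p=np.polyfit(pts[:,0],pts[:,1],1); print('arm yaw',np.degrees(np.arctan2(1,p[0])),'x at S',np.polyval(p,.0745))
E
python3 - <<'E'
from arm import *
y=np.radians(bot.sense()['ee_rot'][2])
look('23',(np.cos(y),np.sin(y)),cams=('wrist','side'))
armyaw('22'); armyaw('23')
E
```

```text
31.35 [ 0.5083 -0.028   0.0816] [ 1.7983e+02 -2.0000e-02  8.0780e+01] [ 7.16  2.85 -0.54] [ 0.66 -1.6   0.03] 0.20041568364385234
-12 1.2 | -6 1.9 | 0 2.4 | 6 3.0 | 12 3.6 | 18 4.3 | 24 4.7 | 30 5.3 | 36 6.1 | 42 6.5 | 48 7.2 | 54 7.8 | 60 8.4 | 66 8.9 | 72 9.4 | 
arm yaw 85.89749718091758 x at S 0.5269495439685876
arm yaw 81.60996416338105 x at S 0.5269127713471342
```

>>> {"method": "move_arm", "body": {"deltas": [[[-0.0006, 0.0001, 0, -0.2], [0, 0, 0, 0]]]}}

```text
time: 31.7
eef_pos: [0.5078, -0.0279, 0.0816]
ee_rot: [179.8, -0.0, 80.6]
ft_force: [7.0, 3.1, -0.2]
grip_width: 0.201
```

Run:
```python
from rig import bot
s=bot.sense();print(s['eef_pos'],s['ee_rot'],s['ft_force'],s['torque'])
```

```text
[ 0.50778044 -0.02787395  0.0815698 ] [ 1.79826050e+02 -2.18206119e-02  8.05719354e+01] [ 6.99314746  3.14025294 -0.22132822] [ 0.56772181 -1.68684227  0.06125896]
```

>>> {"method": "move_arm", "body": {"deltas": [[[-0.0008, 0.0001, 0, -0.3], [0, 0, 0, 0]]]}}

```text
time: 31.95
eef_pos: [0.5071, -0.0278, 0.0816]
ee_rot: [179.8, -0.0, 80.3]
ft_force: [8.0, 2.1, 0.1]
grip_width: 0.201
```

Run:
```python
from arm import *
y=np.radians(bot.sense()['ee_rot'][2])
look('24',(np.cos(y),np.sin(y)))
armyaw('24')
```

```text
31.95 [ 0.5071 -0.0278  0.0816] [ 1.7982e+02 -2.0000e-02  8.0280e+01] [7.99 2.1  0.12] [ 0.64 -1.75  0.07] 0.20135273603138457
-12 1.1 | -6 1.9 | 0 2.5 | 6 3.0 | 12 3.6 | 18 4.2 | 24 4.9 | 30 5.4 | 36 5.9 | 42 6.5 | 48 7.3 | 54 7.7 | 60 8.2 | 66 8.9 | 72 9.4 | 
arm yaw 80.99110272036228 x at S 0.5268690605637897
```

>>> {"method": "move_arm", "body": {"deltas": [[[-0.0008, 0.0001, 0, -0.3], [0, 0, 0, 0]]]}}

```text
time: 32.25
eef_pos: [0.5064, -0.0276, 0.0817]
ee_rot: [179.8, -0.0, 80.0]
ft_force: [9.1, 2.9, -0.5]
grip_width: 0.203
```

Run:
```python
from arm import *
y=np.radians(bot.sense()['ee_rot'][2])
look('25',(np.cos(y),np.sin(y)),cams=('wrist','side'))
armyaw('25')
```

```text
32.25 [ 0.5064 -0.0276  0.0817] [ 1.798e+02 -3.000e-02  7.998e+01] [ 9.11  2.88 -0.5 ] [ 0.67 -1.88  0.06] 0.20261094212415576
-12 1.2 | -6 1.9 | 0 2.5 | 6 2.9 | 12 3.7 | 18 4.2 | 24 4.8 | 30 5.3 | 36 5.9 | 42 6.5 | 48 7.2 | 54 7.7 | 60 8.3 | 66 8.9 | 72 9.4 | 
arm yaw 80.5913358787409 x at S 0.5268509802851513
```

View pics/wrist25.png

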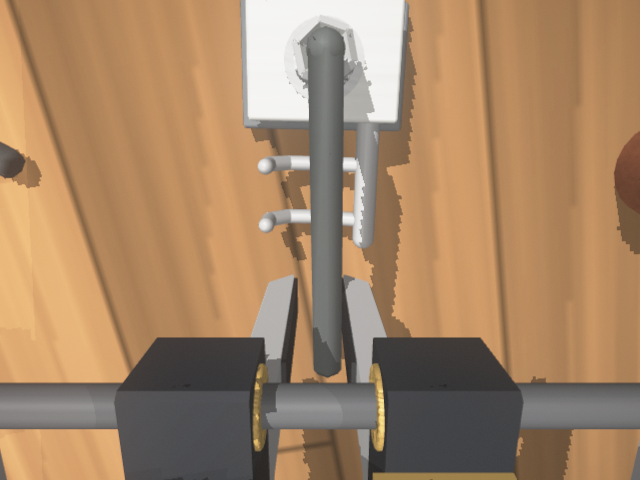

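>>> {"method": "move_arm", "body": {"deltas": [[[0.0018, -0.0003, 0, 1], [0.0025, -0.0003, 0, 0.5], [0, 0, 0, 0]]], "fingers": 0.4}}

```text
time: 32.72
eef_pos: [0.5093, -0.0284, 0.0811]
ee_rot: [180.0, -0.0, 81.5]
ft_force: [3.3, 2.4, 0.4]
grip_width: 0.302
```

>>> {"method": "move_arm", "body": {"deltas": [[[0, 0, 0, 0], [0, 0, 0, 0], [0, 0, 0.01, 0], [0, 0, 0.03, 0], [0, 0, 0.04, 0], [0, 0, 0.04, 0], [0, -0.01, 0.02, 0], [0, 0, 0, 0]]]}}

```text
time: 33.72
eef_pos: [0.5088, -0.039, 0.2222]
ee_rot: [179.9, -0.1, 81.4]
ft_force: [-0.9, 0.0, -0.2]
grip_width: 0.299
```

Run:
```python
from arm import *
s=bot.sense(); print(s['time'],s['eef_pos'],s['ft_force'])
for n in ('wrist','side','top'): snap(n,n+'26')
im,d,i=load('wrist26'); print(proj(i,[[.527,.0745,.062]]))
a=cv2.imread('pics/side26.png')[185:285,300:400]; cv2.imwrite('pics/c26.png',np.hstack([cv2.resize(a,(360,360)),cv2.resize(im,(432,360))]))
```

```text
33.725 [ 0.50882569 -0.03899821  0.22216072] [-0.87129914  0.02767896 -0.20587606]
[[319.44219486  66.56065782]]
```

View pics/c26.png

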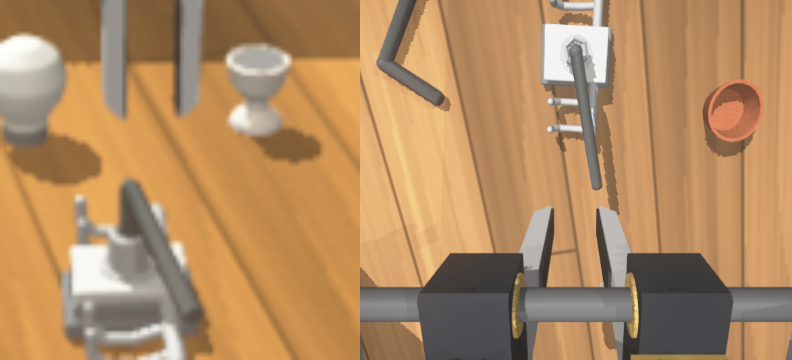

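Run:
```python
from hexfit import *
im,d,i=load('wrist26')
P,c,u,v=cloud('wrist26',270,370,40,300)
k=(P[:,2]>.072)&(P[:,2]<.13)&(c.max(1)<140); Q=P[k]; m=Q.mean(0); V=np.linalg.svd(Q-m)[2][0]; V*=np.sign(V[1]); print(len(Q),V,np.degrees(np.arctan2(V[1],V[0])),np.degrees(np.arcsin(V[2])),Q.max(0),Q.min(0))
a=im[40:100,285:365]; cv2.imwrite('pics/w26c.png',cv2.resize(a,None,fx=8,fy=8,interpolation=cv2.INTER_CUBIC))
im,d,i=load('top26'); cv2.imwrite('pics/t26c.png',cv2.resize(im[190:290,260:380],None,fx=6,fy=6,interpolation=cv2.INTER_CUBIC))
```

```text
3303 [-0.03831652  0.99355321  0.1066952 ] 92.20852549853488 6.124843230156325 [0.53646339 0.07567056 0.10306156] [ 0.51980196 -0.06018529  0.08419096]
```

View pics/w26c.png

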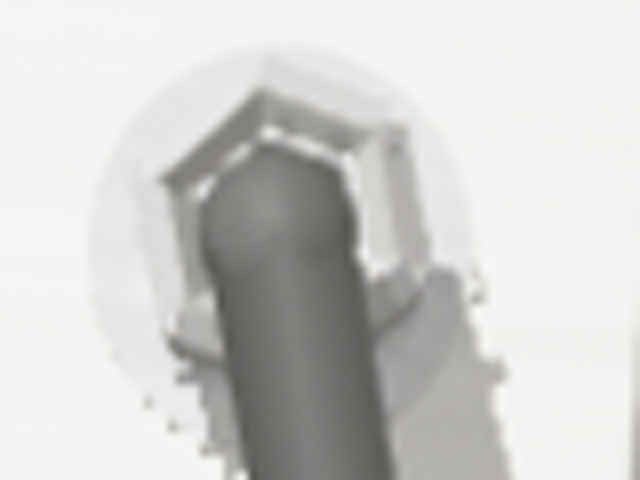

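View pics/t26c.png

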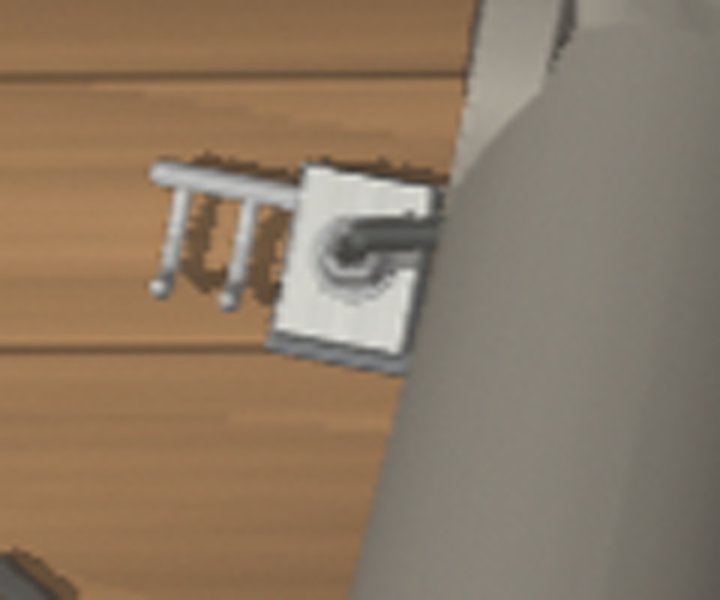

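Run:
```python
from hexfit import *
im,d,i=load('wrist26')
f=lambda px,z:rayz(i,np.array(px)/8+[285-.44,40-.44],z)[:,:2]
L=f([(265,90),(165,180),(385,135)],.062); print(L)
for nm,c in (('lead',[(265,90),(165,180),(378,140)]),):
    W=f(c,.062)
    v=W[1]-W[0]; w=W[2]-W[0]; print(np.degrees(np.arctan2(v[1],v[0]))%60,np.degrees(np.arctan2(w[1],w[0]))%60,np.hypot(*v),np.hypot(*w))
def ed(a,b,z=.062):
    W=f([a,b],z); v=W[1]-W[0]; return (np.degrees(np.arctan2(v[1],v[0]))%60).round(1)
# various edges
print('left outer edge',ed((140,180),(170,340)), 'right outer',ed((405,135),(430,265)),'right inner',ed((385,150),(405,270)),'left inner',ed((168,185),(190,300)),ed((205,190),(265,135),.059),ed((265,135),(345,165),.059))
# initial wrist4 edges reference
im,d,i=load('wrist4')
W=rayz(i,np.array([(355,103),(464,185),(443,335),(318,404),(200,335),(215,180)])/8+[490-.44,20-.44],.062)[:,:2]
E=np.roll(W,-1,0)-W; print('init edges',np.degrees(np.arctan2(E[:,1],E[:,0]))%60)
im,d,i=load('wrist11')
W=rayz(i,np.array([(285,38),(438,172),(408,377),(237,440),(88,312),(110,108)])/6+[220-.42,-.42],.062)[:,:2]
E=np.roll(W,-1,0)-W; print('init edges',np.degrees(np.arctan2(E[:,1],E[:,0]))%60)
```

```text
[[0.52732151 0.08511772]
 [0.51729609 0.07902914]
 [0.53741181 0.07980968]]
31.270939927519834 29.117677926966536 0.011729443006473371 0.010964643492834606
left outer edge 32.3 right outer 33.7 right inner 32.1 left inner 32.6 31.9 32.2
init edges [34.72904639 36.27800973 36.04823739 39.95918957 37.88886331 35.45328621]
init edges [38.43526675 37.53928169 36.35898144 37.79096239 37.99459354 37.18735649]
```

>>> {"method": "move_arm", "body": {"deltas": [[[0.003, 0.02, 0, 0], [0.003, 0.02, -0.02, 0], [0, 0, -0.02, 0], [0, 0, -0.015, 0], [0, 0, 0, 0], [0, 0, 0, 0]]]}}

```text
time: 34.62
eef_pos: [0.5151, 0.0015, 0.1664]
ee_rot: [180.0, 0.0, 81.4]
ft_force: [0.9, 0.5, 0.2]
grip_width: 0.295
```

Run:
```python
from arm import *
s=bot.sense(); print(s['time'],s['eef_pos'],s['ft_force'])
snap('wrist','wrist27')
im,d,i=load('wrist27'); uv=proj(i,[[.527,.0745,.062]])[0].astype(int); print(uv)
x0=max(uv[0]-50,0);y0=max(uv[1]-45,0);print(x0,y0)
cv2.imwrite('pics/w27c.png',cv2.resize(im[y0:y0+90,x0:x0+100],None,fx=6,fy=6,interpolation=cv2.INTER_CUBIC))
```

```text
34.625 [0.5151223  0.0015245  0.16638416] [0.92314184 0.49732953 0.20203473]
[319 125]
269 80
```

View pics/w27c.png

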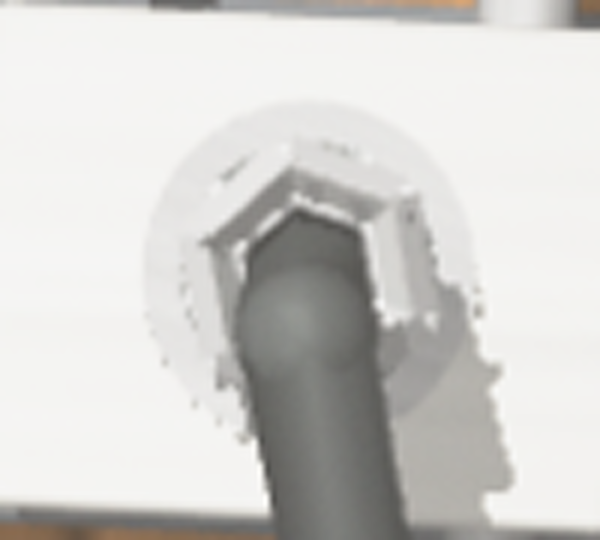

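```bash
cat > fit.py <<'E'
from hexfit import *
from scipy.ndimage import map_coordinates
from scipy.optimize import minimize
def run(tag,S0,mask=None,rings=((10.39,.062),)):
    im,d,i=load(tag); g=cv2.cvtColor(im,cv2.COLOR_BGR2GRAY).astype(float); g=cv2.GaussianBlur(g,(0,0),.7)
    gx=cv2.Sobel(g,cv2.CV_64F,1,0)/8; gy=cv2.Sobel(g,cv2.CV_64F,0,1)/8
    def score(cx,cy,yaw,sc):
        tot=0;nn=0
        for r,z in rings:
            A=np.radians(yaw+30+60*np.arange(7)); V=np.c_[cx+sc*r*np.cos(A)/1e3,cy+sc*r*np.sin(A)/1e3,np.full(7,z)]
            p=proj(i,V)
            for k in range(6):
                t=np.linspace(.12,.88,25)[:,None]; q=p[k]*(1-t)+p[k+1]*t; dv=p[k+1]-p[k]; nv=np.array([-dv[1],dv[0]])/np.hypot(*dv)
                if mask is not None: 
                    q=q[mask(q)]
                    if len(q)<5: continue
                m=map_coordinates(gx,[q[:,1],q[:,0]],order=1)*nv[0]+map_coordinates(gy,[q[:,1],q[:,0]],order=1)*nv[1]
                tot+=np.abs(m.sum()); nn+=len(q)
        return tot/nn
    best=None
    for yaw in np.arange(-5,55,1.):
        for dx in (-2,-1,0,1,2):
            for dy in (-2,-1,0,1,2):
                for sc in (1,1.06):
                    s=score(S0[0]+dx/1e3,S0[1]+dy/1e3,yaw,sc)
                    if best is None or s>best[0]: best=(s,dx,dy,yaw,sc)
    f=lambda x:-score(S0[0]+x[0]/1e3,S0[1]+x[1]/1e3,x[2],x[3])
    r=minimize(f,best[1:],method='Nelder-Mead',options=dict(initial_simplex=np.array(best[1:])+np.array([[0,0,0,0],[.5,0,0,0],[0,.5,0,0],[0,0,1.5,0],[0,0,0,.03]])))
    print(tag,rings,'coarse',best,'fit',r.x.round(3),-r.fun)
S=(.527,.0743)
if __name__=='__main__':
    for R in (((10.39,.062),),((7.5,.059),),((10.39,.062),(7.5,.059))):
        run('wrist11',S,rings=R); run('wrist4',S,rings=R)
        run('wrist27',S,mask=lambda q:(q[:,1]<80+240/6)|((q[:,0]<269+225/6)&(q[:,1]<80+350/6))|((q[:,0]>269+360/6)&(q[:,1]<80+315/6)),rings=R)
E
python3 fit.py
```

```text
wrist11 ((10.39, 0.062),) coarse (np.float64(16.895254583128818), 0, 0, np.float64(7.0), 1.06) fit [ 0.216 -0.279  6.969  1.08 ] 20.806351652800966
wrist4 ((10.39, 0.062),) coarse (np.float64(19.902954704338047), 0, 0, np.float64(7.0), 1.06) fit [ 0.188 -0.093  7.092  1.087] 20.97912035777696
wrist27 ((10.39, 0.062),) coarse (np.float64(21.825338497944884), 0, 0, np.float64(3.0), 1.06) fit [ 0.283 -0.15   2.797  1.072] 22.683998432837775
wrist11 ((7.5, 0.059),) coarse (np.float64(23.20056111804984), 0, 0, np.float64(8.0), 1) fit [ 0.213 -0.249  7.491  0.985] 31.658747377874832
wrist4 ((7.5, 0.059),) coarse (np.float64(27.05889631008433), 0, 0, np.float64(9.0), 1) fit [ 0.216 -0.035  9.138  0.947] 31.06312219047683
wrist27 ((7.5, 0.059),) coarse (np.float64(34.07832267104085), 0, -1, np.float64(2.0), 1.06) fit [ 0.257 -0.171  4.812  0.954] 36.972696519951626
wrist11 ((10.39, 0.062), (7.5, 0.059)) coarse (np.float64(17.82454608553659), 0, 0, np.float64(6.0), 1.06) fit [0.251 0.231 6.799 1.047] 18.988513164400157
wrist4 ((10.39, 0.062), (7.5, 0.059)) coarse (np.float64(19.925012285898635), 0, 1, np.float64(5.0), 1) fit [0.057 1.191 4.427 0.995] 20.168346010882683
wrist27 ((10.39, 0.062), (7.5, 0.059)) coarse (np.float64(22.78376408563516), 0, 0, np.float64(3.0), 1) fit [-0.054 -0.532  2.467  1.046] 24.381290426975877
```

Run:
```python
from arm import *
for k in (20,21,22,23,24,25):
    im,d,i=load(f'wrist{k}'); uv=proj(i,[[.527,.0743,.062]])[0]; print(k,uv.round(1))
tiles=[cv2.resize(load(f'wrist{k}')[0][0:90,270:370],None,fx=4,fy=4,interpolation=cv2.INTER_CUBIC)[:300] for k in (22,25)]
cv2.imwrite('pics/c2225.png',np.hstack(tiles))
```

```text
20 [316.9  49.6]
21 [319.3  49.6]
22 [322.1  49.7]
23 [323.   49.8]
24 [323.8  49.8]
25 [324.2  49.8]
```

View pics/c2225.png

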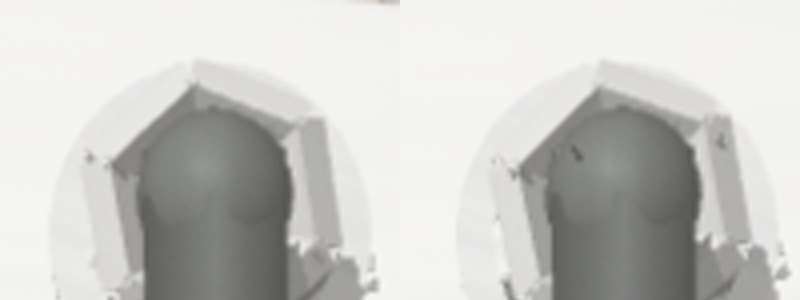

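```bash
cat > f2.py <<'E'
from fit import *
def m(cx):
    return lambda q:(q[:,1]<28)|((q[:,0]<cx-15)&(q[:,1]<70))|((q[:,0]>cx+21)&(q[:,1]<60))
for k,c in ((19,317),(20,317),(21,319),(22,322),(23,323),(24,324),(25,324)):
    run(f'wrist{k}',S,mask=m(c))
E
python3 f2.py
```

```text
wrist19 ((10.39, 0.062),) coarse (np.float64(20.649476053081468), 2, -1, np.float64(49.0), 1) fit [ 2.211 -0.704 49.715  1.015] 23.395946167847622
wrist20 ((10.39, 0.062),) coarse (np.float64(21.723268605395845), 2, -1, np.float64(39.0), 1) fit [ 1.895 -0.8   39.623  1.004] 22.27195634677111
wrist21 ((10.39, 0.062),) coarse (np.float64(18.20609537164305), 0, 0, np.float64(19.0), 1.06) fit [-0.05   0.057 20.031  1.051] 18.571956139695363
wrist22 ((10.39, 0.062),) coarse (np.float64(19.49572494196924), 0, 0, np.float64(3.0), 1.06) fit [ 0.244 -0.267  4.435  1.078] 21.14098830112512
wrist23 ((10.39, 0.062),) coarse (np.float64(20.009411676550258), 0, 0, np.float64(1.0), 1.06) fit [ 0.255 -0.234  0.999  1.079] 21.716785792194973
wrist24 ((10.39, 0.062),) coarse (np.float64(20.36897517702085), 0, 0, np.float64(2.0), 1.06) fit [ 0.233 -0.207  1.603  1.077] 21.736555080255773
wrist25 ((10.39, 0.062),) coarse (np.float64(19.82538356010668), 0, 0, np.float64(3.0), 1.06) fit [ 0.257 -0.264  2.3    1.079] 21.879323081538843
```

>>> {"method": "move_arm", "body": {"deltas": [[[0, 0, 0.04, 0], [0, 0, 0.05, 0], [-0.02, 0, 0.05, 0], [0, 0, 0, 0], [0, 0, 0, 0]]]}}

```text
time: 35.3
eef_pos: [0.4948, 0.0023, 0.3061]
ee_rot: [180.0, -0.1, 81.5]
ft_force: [-0.1, 0.5, 0.4]
grip_width: 0.297
```

Run:
```python
from arm import *
s=bot.sense(); print(s['time'],s['eef_pos'],s['ft_force'])
for n in ('wrist','side'): snap(n,n+'28')
P,c,u,v=cloud('wrist28',200,440,20,300)
k=(P[:,2]>.075)&(P[:,2]<.13)&(c.max(1)<140); Q=P[k]; m=Q.mean(0); V=np.linalg.svd(Q-m)[2][0]; print(len(Q),V,Q.min(0),Q.max(0))
a=load('side1')[0].astype(int);b=load('side28')[0].astype(int); print([ (n,abs(a[y-12:y+12,x-12:x+12]-b[y-12:y+12,x-12:x+12]).mean().round(1)) for n,(x,y) in dict(cup=(357,400),tin=(431,386),spoon=(379,355),bulb=(307,208),egg=(372,210)).items()])
```

```text
35.3 [0.49483268 0.00228592 0.30605543] [-0.13155893  0.51134174  0.40852093]
1911 [ 0.03883152 -0.99469636 -0.09524323] [ 0.52004188 -0.06011236  0.07561551] [0.5365335  0.0779942  0.10339879]
[('cup', np.float64(1.2)), ('tin', np.float64(14.3)), ('spoon', np.float64(1.7)), ('bulb', np.float64(8.8)), ('egg', np.float64(1.0))]
```

View pics/side28.png

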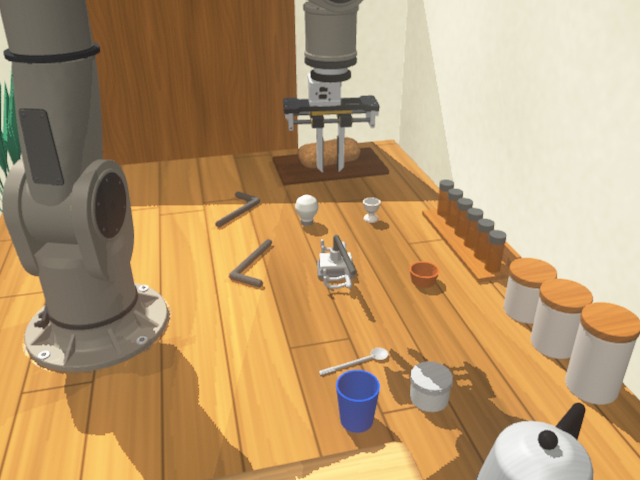

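```bash
python3 -c "
from rig import bot
print(bot.finish_job()); print(bot.sense()['time'])"
```

```text
the job is handed in; nothing more can be done
None
the job is handed in; nothing more can be done
```

I drew the key out, flipped it, seated its short arm in the screw, and swung the long arm clockwise until I felt the stop. I then let go, moved clear and handed the job in at about 35 s. No verdict was reported.

- **Flip:** I turned the key inside the grip by pressing its long tip on the plank, which let it slip and needed one regrip. I finished the turn by pushing the short arm against the clamp's side, with a peak force of about 32–36 N there.
- **Seating:** The short arm went in with almost no force, and I felt the socket floor at about 6 N. The last images put its tip about 25 mm below the mouth. It leans about 6° (0.1 rad), within the 0.2 rad allowed.
- **Turn:** The force at the long arm held at about 5–6 N, then rose to about 9 N. In those last steps the long arm crept on by about 1° while the images showed no further turn of the screw. I read that as the stop and did not push harder.
- **Uncertain:** The images put the screw's turn at about 64–66° (1.12–1.15 rad), plus an unknown starting angle of 0–0.08 rad. That alone does not prove it passed 1.16 rad; I relied on the force rise, and I did not push a second time to confirm.
- **Bystanders:** By eye, the cup, egg cup, spoon, tin and bulb stand where they were. Pixel comparison agreed for the cup, egg cup and spoon. It showed small differences at the tin and bulb, which I put down to shadows and the key no longer standing in front of the bulb.

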